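# Load a battery pack into the contact test jig

### The arm

A 6-joint arm with a two-finger parallel gripper is mounted at the origin on the work surface. World frame = base frame: x ahead of the robot, y to its left, z up, the work surface at z = 0. Lengths are in m, angles in rad, forces in N, time in s.
With the tool pointing down it reaches from about 0.375 to 0.9 m from the base axis. Payload 3.1 kg.
Tool frame: the origin (TCP) lies between the finger pads; the fingertips stand 22 mm ahead of it and the grasp point (between the pads) lies 3 mm ahead of it; z points along the fingers, y is the direction in which the jaws open and shut (so a half turn about z gives the same grasp; the last joint's range is limited). The gripper opens to 85 mm and grips with 20 to 120 N. Pads are 22 mm wide; open, the fingers measure 114 mm over their backs; the gripper's body (76 mm by 85 mm) begins 54 mm behind the grasp point. The pads swing forward as they close: fully open they stand 13 mm farther back than shut.
Start: joints at [-1.456, 0.527, 1.433, -0, 1.181, -0.178], TCP at [0.18, -0.598, 0.213] pointing down, gripper open.
Joint ranges: [-3.08, 3.08], [-0.75, 2.2], [0.22, 2.44], [-1.43, 4.57], [0, 2.65], [-2.85, 2.85]. Speed limits (rad/s): [2.79, 2.79, 3.14, 3.14, 3.14, 3.14].

### API

Orientations are given as a unit quaternion [x, y, z, w].
In Python, from station import status, snapshot, manip gives the robot as it stands.
- The arm moves only by the tool move_arm, never from a script. Its argument "plan" is a list that holds one entry, the list of rows, each a list of 7 numbers: the turn, a rotation vector about the tool's x, y, z scaled (see below), then the shift along the tool's x, y, z scaled (see below), then the closure, from 0 (fully open) to 1 (shut). A call has exactly 8 rows; each row is the pose to reach, as a shift and turn from the pose commanded when the call began, along the tool's axes at that moment; what a row does not reach only later rows make up. The controller multiplies each number of a shift by 100 mm and each number of a turn by pi/4 rad. A row lasts 1/8 s, in which the tool goes at most 62.5 mm and 10.7 degrees, less where a joint would pass 70% of its speed; a pose out of reach is approached as far as the arm can. A call with a number of a shift or a turn outside -1 to 1 is refused whole. A call with a gripper value outside its range is refused whole. The fingers move at their own pace and stop on an object; "force" is the grip in N (left out, the last holds). Time passes only in rows, so rows that repeat a pose let the fingers close, or fill a call up. It gives the time, the measured TCP pose, the force and the opening at its end, in the units of the state.
- status.sense(): the state, without advancing time (a new reading comes with each control period).
- snapshot(name): name is "side" or "top" or "wrist"; returns a dict with "img" (384x512x3 uint8, red, green, blue), "depth" (384x512 float32, m along the optical axis (not along the pixel's ray), 0 where there is no reading), "mtx" (3x3 intrinsics, pixels), "T" (4x4, takes a point from camera to world coordinates). Camera axes: x right, y up, looking along -z (the intrinsics and any distortion apply to the point x, -y, -z); pixel columns grow to the right and rows downward; lengths in m; the calibration is good to about 2 mm. A picture is of the moment at which its call begins.
- manip.sign_off(): hands the job in, once; it reports no verdict.
The state is a dict: "t": time; "q": joint angles; "qd": joint speeds; "tau": joint torques, N m; "tcp_pos": TCP position; "tool_rot": TCP orientation; "force": force on the tool from outside, world axes, zero at the start; "ft_torque": the same for the moment, N m; "finger_gap": opening from 0.0 (shut) to 1.0 (fully open).
Only numpy, scipy, OpenCV 4.12 (cv2) and the standard library are available. Lean on these libraries where they do the work, as an engineer would, in place of code of your own. Each camera call takes 0.05 s, during which the arm holds its last target. There are 200 camera calls.

### The job

Set the blue battery pack down on the jig's sloping apron, without dropping it, so that it rolls in under the clear guard and settles by itself in the vee cradle. Then lift the red release bar, slide the blue carriage along until its sprung copper contact holds the pack against the copper end stop with the spring about half compressed, and let the bar drop so that the carriage is latched in a notch. Leave the end stop where it is set, and do not disturb the orange spare pack or the other things on the bench.

Things in the scene. Friction and masses are not known exactly. Their poses are not given: they have to be found in the camera images.
- pack_center (a point): centre of the pack to be tested: blue cylinder with black end caps, 44 mm in diameter, 100 mm long, 0.2 to 0.37 kg. Its own x axis is the cylinder's axis. At the start it lies in one of two black saddles, axis 26 mm above the table; the saddle is 8 mm high, 56 mm wide across the pack, 90 mm long
- spare_center (a point): centre of the spare pack: same size, orange instead of blue, lying in the other saddle. It must stay there
- vee (a point): point of the fixed jig on the axis of a seated pack, mid cradle, 60 mm above the table. Its frame is the jig's: x to the back of the jig, y along rail and cradle, z up. White 90-degree vee, 125 mm long along y. Jig base plate (12 mm thick): x -190 to +75, y -107 to +352 mm from here. The guard covers the cradle, so it cannot be reached from above
- apron (a point): point on the surface of the white apron, at (-135, 0, +8) mm from vee in the jig's frame: good for setting the pack down, axis along y. The apron (125 mm long in y) slopes 9 degrees down to the vee, from a low lip 47 mm in front (-x) of this point; a pack let go on it rolls by itself towards +x and drops about 12 mm into the vee. Frame as vee
- guard_edge (a point): middle of the yellow front edge of the flat clear guard, on its underside, 160 mm above the table. The guard is 5 mm thick, spans 225 mm to each side along y and 125 mm from this edge towards +x, on posts at the back. It overhangs cradle, rail and carriage, not the bar. Frame as vee
- stop_face (a point): centre of the end stop's copper face (disc 36 mm in diameter), on the cradle axis at the cradle's -y end, facing +y. A clamped pack's centre is 50 mm to +y of it. Already set, anywhere over 30 mm; held by 60 N of friction; leave it. A blue block, 87 mm high, stands behind it, from 31 to 79 mm to -y. Frame as vee
- pad_face (a point): centre of the carriage's sprung copper contact face (disc 36 mm in diameter), on the cradle axis, facing -y of the jig. Moves with the carriage and is pushed back into it by the pack. Frame as vee
- pad (a joint): how far the sprung contact is pushed back into the carriage, 0 (fully out) to 0.026 m (bottomed). Spring: 4 N at the start of the travel plus 0.2 N per mm
- carriage (a joint): position of the blue carriage on its rail, 0 to 0.192 m, growing along -y of the jig, towards the cradle. Slides with about 1 N once the bar is up. 0 to 0.066 is the parking end without notches, where it starts; then come latching notches at 0.080, 0.096, 0.112 ... 0.192 m (every 16 mm), divided by ridges with pointed tops, so a pin let down on one slips into a neighbouring notch
- release (a joint): height of the release bar above its latched position: 0 latched (pin down in a notch), 0.020 m fully up. The pin clears the ridges above 0.0135 m. A spring and its weight pull it down: about 3 N at 0, 5 N at full lift
- bar (a point): middle of the red release bar on the front of the carriage: round, 14 mm in diameter, 76 mm long along the jig's y, between two arms leading back to the carriage, 38 mm free behind it. It moves straight up and travels with the carriage. Latched: 60 mm above the table; the guard edge is 30 mm behind, 100 mm above it, so a gripper must come tilted 30 to 45 degrees, from the front. Frame as vee
Not all that is in view belongs to the job. Of the things like the part that bears pack_center, leave any that is pink or turquoise; of the rest the smaller one is meant.

How it is judged:
On the way, in this order (a step that is already met when the one before it is completed fails the run):
1. the blue pack lies at rest in the vee, untouched, before the carriage's contact presses on it (x of pack_center in the frame of vee between -0.0035 and 0.0035 m and z of pack_center in the frame of vee between -0.0035 and 0.0035 m and angle between the x axis of pack_center and the y axis of vee, either way round below 0.06 rad and linear speed of pack below 0.02 m/s and contact force between pack and the fingers below 0.05 N and value of joint pad below 0.002 m and contact force between pack and pad below 0.05 N), for 0.2 s.
2. the release bar is held up while the carriage is on its way to the pack (value of joint release above 0.01 m and value of joint carriage above 0.09 m), for 0.05 s.
At the end, for the whole second after the job is handed in: The blue pack lies at rest in the vee (axis within 3.5 mm and 0.06 rad of the cradle's axis), its end within 3.5 mm of the end stop's face; the sprung contact presses on its other end and is pushed in 3 to 23.5 mm; the release bar is down (below 3 mm), latching the carriage at rest (x of pack_center in the frame of vee between -0.0035 and 0.0035 m and z of pack_center in the frame of vee between -0.0035 and 0.0035 m and angle between the x axis of pack_center and the y axis of vee, either way round below 0.06 rad and linear speed of pack below 0.02 m/s and y of pack_center in the frame of stop_face between 0.046 and 0.0535 m and value of joint pad between 0.003 and 0.0235 m and value of joint release below 0.003 m and velocity of joint carriage between -0.01 and 0.01 m/s and contact force between pack and pad above 1 N); the robot touches nothing.
It fails at once if the pack is dropped (faster than 0.8 m/s while not held) (contact force between pack and the fingers below 0.05 N and linear speed of pack above 0.8 m/s).
It fails at once if the end stop is shifted by more than 5 mm (distance of stop_face from where it was at the start of the episode above 0.005 m).
It fails at once if the spare pack is moved by more than 30 mm (distance of spare_center from where it was at the start of the episode above 0.03 m).
It fails at once if another thing on the bench is moved by more than 40 mm (distance of any of flask, meter, tape, driver, tray, stockbox from where it was at the start of the episode above 0.04 m).
It also fails if it takes over 54 s, if anything falls off the work surface, if the arm or the gripper's body presses on something with over 40 N, if the wrist force passes 120 N, or if a joint passes its speed limit or range.

## Working session

There is one attempt and no reset: what is moved stays moved. The work goes in short steps, Python scripts to look and compute and a tool call to move; the robot and the scene stay as the last step left them, time stands still between calls to the robot, and variables do not carry over. Pictures are saved under pics/ and viewed, on a budget of 10 in all, crops included, one or two more only if the job needs it, and the job is handed in when it is done.

Besides the shell and the picture viewer there is one more tool, called after "Emit:" as name(argument=value, ...), one argument or row to a line, values as JSON. move_arm: Moves the arm, as the interface text tells. Its arguments: {"type":"object","properties":{"plan":{"type":"array"},"force":{"type":"number"}},"required":["plan"]}

```bash
ls; mkdir -p pics; python3 - <<'E'
from station import status, snapshot
import cv2,numpy as np,pickle
d={n:snapshot(n) for n in("side","top")}
pickle.dump(d,open('d0.pkl','wb'))
for n in d:
    cv2.imwrite(f'pics/{n}0.png',cv2.resize(d[n]['img'][:,:,::-1],(800,600)))
    print(n,d[n]['mtx'],d[n]['T'])
print(status.sense())
E
```

```text
pics
side [[475.31976253   0.         252.69430854]
 [  0.         475.31976253 190.59910225]
 [  0.           0.           1.        ]] [[ 0.86639537  0.31866871 -0.38445976 -0.09640954]
 [-0.49935344  0.55640452 -0.6641236  -1.18960526]
 [ 0.00227974  0.76737492  0.64119462  1.10646555]
 [ 0.          0.          0.          1.        ]]
top [[498.62834611   0.         253.82966746]
 [  0.         498.62834611 185.69244122]
 [  0.           0.           1.        ]] [[-0.0027183   0.98988324 -0.14185829  0.30390103]
 [-0.99999113 -0.00223444  0.00357002 -0.13401358]
 [ 0.00321693  0.14186673  0.98988054  1.59474633]
 [ 0.          0.          0.          1.        ]]
{'t': 0.1, 'q': array([-1.45646779e+00,  5.28355575e-01,  1.43375518e+00, -1.17426742e-05,
        1.18139588e+00, -1.78522331e-01]), 'qd': array([-0.00216455, -0.00062433, -0.00548634, -0.00011802, -0.0003337 ,
       -0.00071843]), 'tau': array([ 3.32737573e-04, -4.43302774e+01, -1.78585893e+01, -2.90789094e-04,
        3.89030538e-03,  1.45521039e-05]), 'tcp_pos': array([ 0.18036125, -0.59771583,  0.21244837]), 'tool_rot': array([ 9.89298157e-01,  1.45904902e-01,  2.52842940e-05, -9.56671859e-04]), 'force': array([ 1.3644709 ,  0.54405787, -0.46398253]), 'ft_torque': array([ 0.06015311, -0.004799  , -0.03844198]), 'finger_gap': 1.0000272679781286}
```

View pics/top0.png

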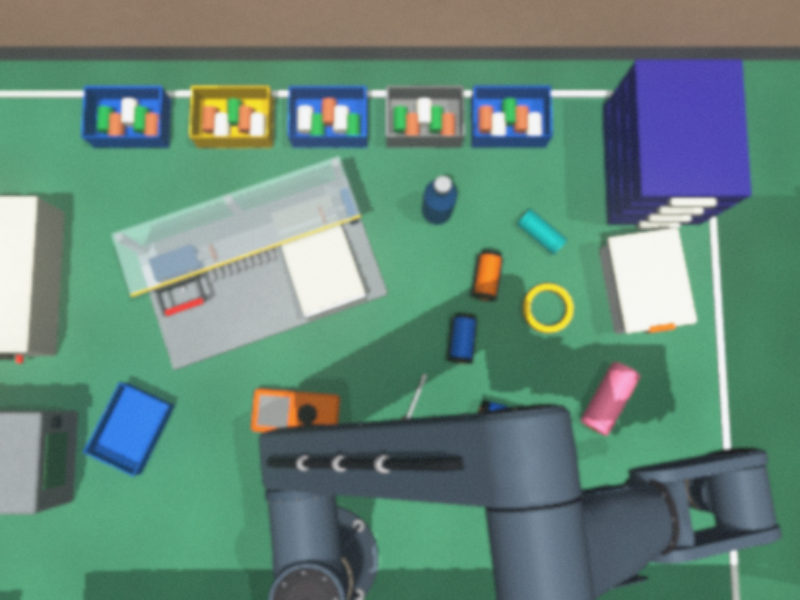

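View pics/side0.png

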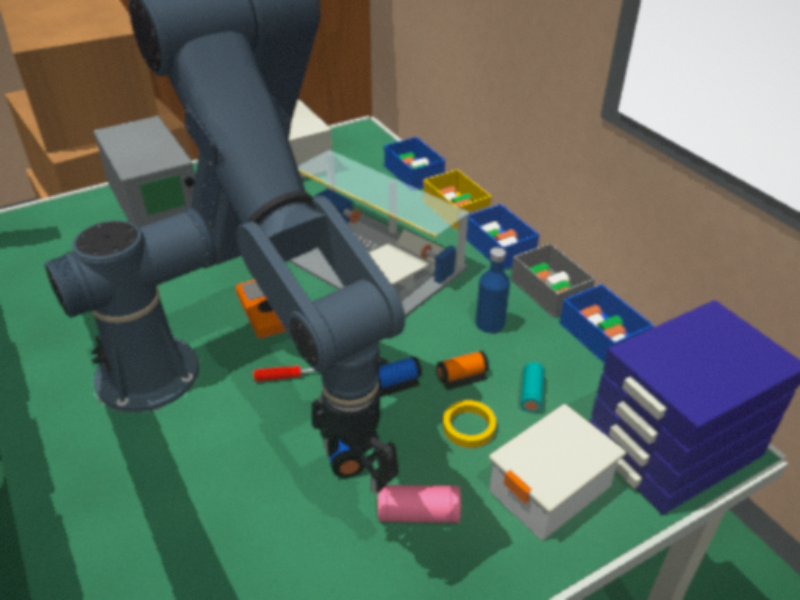

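```bash
cat > h.py <<'E'
import numpy as np,cv2,pickle
def ray(s,u,v):
    p=np.stack([np.ravel(u),np.ravel(v),np.ones(np.size(u))])
    d=np.linalg.inv(s['mtx'])@p; d=np.diag([1,-1,-1])@d
    return s['T'][:3,3],(s['T'][:3,:3]@d).T
def onz(s,u,v,z):
    o,d=ray(s,u,v); return o+d*((z-o[2])/d[:,2])[:,None]
def cloud(s,m):
    v,u=np.nonzero(m&(s['depth']>0)); o,d=ray(s,u,v); return o+d*s['depth'][v,u][:,None],u,v
def hsv(s): return cv2.cvtColor(s['img'],cv2.COLOR_RGB2HSV)
def comps(m,amin=40):
    n,l,st,c=cv2.connectedComponentsWithStats(m.astype(np.uint8))
    return [(l==i,st[i],c[i]) for i in range(1,n) if st[i,4]>=amin]
E
python3 - <<'E'
from h import *
from station import snapshot
d=pickle.load(open('d0.pkl','rb')); w=snapshot('wrist'); d['wrist']=w; pickle.dump(d,open('d0.pkl','wb'))
t=d['top'];H=hsv(t);h,s,v=[H[...,i].astype(int) for i in range(3)]
M={'blue':(h>100)&(h<125)&(s>150),'orange':(h>5)&(h<18)&(s>170),'yellow':(h>20)&(h<32)&(s>130),'red':((h<5)|(h>175))&(s>150),'white':(s<45)&(v>190)}
for n in('top','side'):
  for k in M:
    if n=='side':
      H=hsv(d[n]);h,s,v=[H[...,i].astype(int) for i in range(3)]
      M={'blue':(h>100)&(h<125)&(s>150),'orange':(h>5)&(h<18)&(s>170)}
      if k not in M: continue
    for m,st,c in comps(M[k],60):
        P,_,_=cloud(d[n],m)
        if len(P)<20: continue
        r=cv2.minAreaRect(np.float32(P[:,:2]*1000))
        print(n,k,st[:5],'med',np.median(P,0).round(3),'z',np.percentile(P[:,2],[5,95]).round(3),'rect',np.round(r[0]),np.round(r[1]),round(r[2],1))
a=cv2.resize(d['side']['img'][215:345,190:320],(400,400),interpolation=cv2.INTER_CUBIC)
b=cv2.resize(t['img'][90:250,60:260],(800,640),interpolation=cv2.INTER_CUBIC)
c=cv2.resize(w['img'],(400,300))
cv2.imwrite('pics/a.png',np.hstack([a,np.vstack([c,np.zeros((100,400,3),np.uint8)])])[:,:,::-1])
cv2.imwrite('pics/b.png',cv2.resize(b,(750,600))[:,:,::-1])
E
```

```text
top blue [ 408   39   69   73 2935] med [ 0.837 -0.687  0.237] z [0.232 0.241] rect [ 818. -675.] [191. 215.] 89.6
top blue [  52   55   55   39 1113] med [0.924 0.446 0.04 ] z [0.003 0.071] rect [894. 423.] [115. 162.] 0.0
top blue [184  55  51  38 773] med [ 0.937 -0.019  0.039] z [0.001 0.072] rect [1062.    2.] [158. 450.] 90.0
top blue [ 302   55   52   39 1062] med [ 0.929 -0.387  0.036] z [0.001 0.07 ] rect [ 893. -384.] [114. 177.] 0.3
top blue [273 123  19  13 151] med [ 0.685 -0.224  0.137] z [0.124 0.15 ] rect [ 686. -225.] [30. 56.] 2.6
top blue [288 203  16  27 354] med [ 0.431 -0.27   0.044] z [0.03  0.051] rect [ 431. -273.] [46. 81.] 84.0
top blue [  54  245   57   59 1954] med [0.253 0.399 0.006] z [-0.001  0.049] rect [255. 390.] [113. 151.] 64.7
top orange [304 162  17  27 326] med [ 0.56  -0.323  0.044] z [0.033 0.051] rect [ 560. -327.] [47. 81.] 79.7
top orange [161 249  56  27 583] med [0.299 0.037 0.036] z [0.03  0.043] rect [285.  62.] [166.  81.] 86.0
top yellow [ 121   55   54   39 1274] med [0.92  0.209 0.036] z [0.002 0.072] rect [893. 203.] [161. 113.] 9
[... 2583 characters left out ...]
. -431.] [441.  76.] 51.5
side blue [211 281  14  14  74] med [ 0.231 -0.423  0.062] z [0.048 0.316] rect [ 198. -506.] [231.  34.] 66.1
side orange [ 193    0   44   77 1992] med [ 1.216  1.525 -0.106] z [-0.327  0.103] rect [1189. 1526.] [ 73. 321.] 89.7
side orange [ 97  49  20  25 140] med [ 0.478  1.529 -0.094] z [-0.17  -0.039] rect [ 484. 1557.] [107.  73.] 89.5
side orange [151 182  31  34 415] med [0.258 0.008 0.034] z [0.012 0.041] rect [263.  57.] [ 59. 172.] 2.3
side orange [284 225  27  19 339] med [ 0.559 -0.341  0.042] z [0.019 0.051] rect [ 560. -334.] [38. 86.] 79.7
side orange [323 302  16  19 157] med [ 0.443 -0.654  0.1  ] z [0.08  0.106] rect [ 445. -653.] [14. 50.] 11.2
```

View pics/a.png

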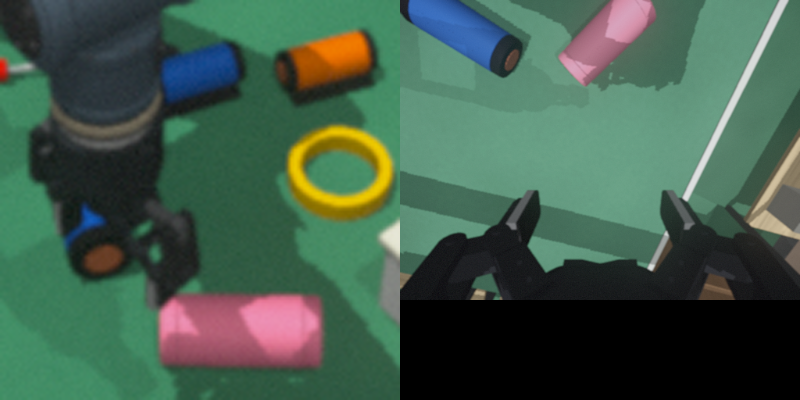

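View pics/b.png

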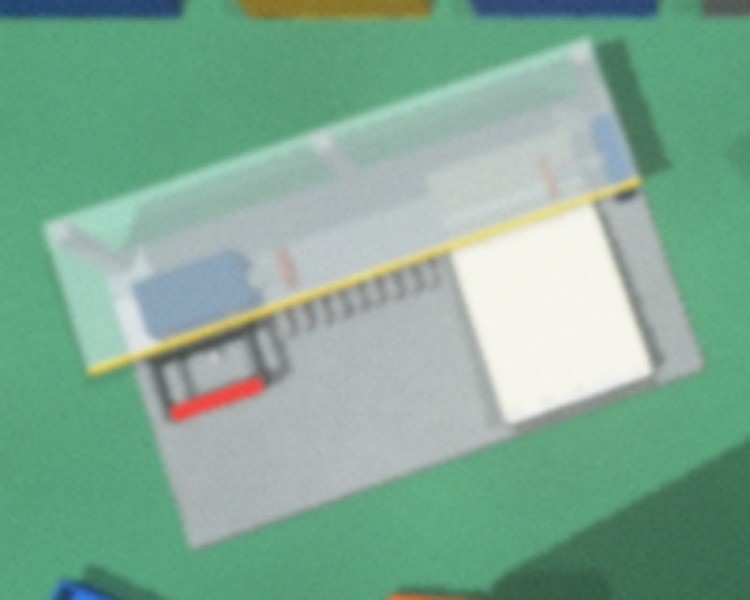

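```bash
python3 - <<'E'
from h import *
d=pickle.load(open('d0.pkl','rb'));t=d['top']
def px(x,y): return 60+(x+.5)/3.75-.5, 90+(y+.5)/3.75-.5
def g(x,y,z): return onz(t,*px(x,y),z)[0]
c1=g(192,548,.012);c2=g(703,370,.012)
y=c1-c2; print('base len',np.linalg.norm(y),'ang',np.degrees(np.arctan2(-y[0],y[1])))
H=hsv(t);h,s,v=[H[...,i].astype(int) for i in range(3)]
m=(h>18)&(h<34)&(s>70)&(v>120); m[:,:80]=0;m[:,235:]=0;m[:130]=0;m[195:]=0
m=max(comps(m,20),key=lambda q:q[1][4])[0]
vv,uu=np.nonzero(m);P=onz(t,uu,vv,.1625)
r=cv2.minAreaRect(np.float32(P[:,:2]*1000));print('yellow',r)
vx,vy,x0,y0=cv2.fitLine(np.float32(P[:,:2]),cv2.DIST_HUBER,0,.01,.01).ravel()
th=np.arctan2(-vx,vy) if vy>0 else np.arctan2(vx,-vy)
print('yellow ang',np.degrees(th))
th=np.radians(19.3) if False else th
X=np.array([np.cos(th),np.sin(th)]);Y=np.array([-np.sin(th),np.cos(th)])
vA=c1[:2]+190*X/1000-.352*Y; vB=c2[:2]+.19*X+.107*Y
print('vee from c1',vA,'c2',vB)
V=(vA+vB)/2
def J(p): p=np.asarray(p)[:2]-V; return (1000*np.array([p@X,p@Y])).round(1)
print('guard edge pts',J(g(88,372,.1625)),J(g(638,182,.1625)))
print('apron front corners',J(g(512,422,.065)),J(g(655,372,.065)))
print('apron guardside',J(g(455,255,.055)),J(g(592,203,.055)))
print('stop',J(g(546,177,.06)),J(g(546,157,.078)),J(g(552,197,.042)))
print('pad',J(g(286,267,.06)))
m=((h<5)|(h>175))&(s>150); m=[q for q in comps(m,60) if q[2][0]<140][0][0]
vv,uu=np.nonzero(m);P=onz(t,uu,vv,.064); r=cv2.minAreaRect(np.float32(P[:,:2]*1000)); print('bar',r, J(np.array(r[0])/1000))
for n,lo,hi,z in(('blue',(100,150),(125,256),.035),('orange',(5,170),(18,256),.035)):
  for cam in('top','side'):
    S=d[cam];H=hsv(S);m=(H[...,0]>lo[0])&(H[...,0]<hi[0])&(H[...,1]>lo[1])
    for q,st,c in comps(m,200):
        P,_,_=cloud(S,q);c=np.median(P,0)
        if abs(c[0]-.431)+abs(c[1]+.27)<.06 or abs(c[0]-.56)+abs(c[1]+.32)<.06:
            P=P[(P[:,2]>.035)&(P[:,2]<.055)];r=cv2.minAreaRect(np.float32(P[:,:2]*1000));a=cv2.fitLine(np.float32(P[P[:,2]>.042][:,:2]),2,0,.01,.01).ravel()
            print(n,cam,'rect',np.round(r[0],1),np.round(r[1]),r[2],'axis',a.round(3),'axisdeg',np.degrees(np.arctan2(a[1],a[0])), 'mid',(P.max(0)+P.min(0))/2)
m=np.ones(t['depth'].shape,bool);m[195:]|=True
E
```

```text
base len 0.45596985133217854 ang 19.2529707134282
yellow ((576.4556274414062, 141.35931396484375), (8.834449768066406, 447.25616455078125), 19.668107986450195)
yellow ang 19.621723
vee from c1 [0.66915056 0.04457638] c2 [0.66536565 0.046454  ]
guard edge pts [-52.5 347.6] [ -54.1 -102. ]
apron front corners [-186.1   58.8] [-186.7  -65.7]
apron guardside [-35.3  59. ] [-32.  -63.7]
stop [  1.  -34.6] [ 12.4 -40.3] [-12.5 -33.6]
pad [  1.4 194.6]
bar ((492.00445556640625, 283.2105407714844), (9.05204963684082, 71.4212417602539), 19.5574951171875) [-85.3 282.7]
blue top rect [ 431.1 -270.9] [41. 81.] 85.26546478271484 axis [ 0.99  -0.144  0.433 -0.271] axisdeg -8.261172 mid [ 0.43084259 -0.27130613  0.04474424]
blue side rect [ 431.7 -280.2] [40. 85.] 83.68364715576172 axis [ 0.996 -0.088  0.434 -0.28 ] axisdeg -5.0576487 mid [ 0.43015825 -0.28041005  0.04468504]
orange top rect [ 560.6 -322.8] [40. 82.] 81.66043853759766 axis [ 0.978 -0.207  0.559 -0.323] axisdeg -11.951529 mid [ 0.56046849 -0.32362981  0.04483211]
orange side rect [ 560.7 -333.3] [37. 84.] 81.15786743164062 axis [ 0.986 -0.167  0.561 -0.333] axisdeg -9.601227 mid [ 0.56030152 -0.33576204  0.04419003]
```

```bash
cat >> h.py <<'E'
from scipy.spatial.transform import Rotation as Ro
TH=np.radians(19.5); VEE=np.array([.667,.0455,.06]); JR=Ro.from_euler('z',TH).as_matrix()
def jw(x,y,z): return VEE+JR@(np.array([x,y,z])/1000)      # jig mm -> world
def wj(p): return (JR.T@(np.asarray(p)-VEE)*1000).round(1)
def tool(yaw,tilt=0):
    """tool z down, tool x at world yaw (deg); then tilt (deg) about tool x"""
    c,s=np.cos(np.radians(yaw)),np.sin(np.radians(yaw))
    return np.array([[c,s,0],[s,-c,0],[0,0,-1]])@Ro.from_euler('x',tilt,degrees=True).as_matrix()
def go(pos,R):
    from station import status
    s=status.sense(); R0=Ro.from_quat(s['tool_rot']).as_matrix()
    print('t',round(s['t'],2),'tcp',s['tcp_pos'].round(4),'jig',wj(s['tcp_pos']),'gap',round(s['finger_gap'],3),'F',s['force'].round(1),'q',s['q'].round(2))
    print('turn',(Ro.from_matrix(R0.T@R).as_rotvec()/(np.pi/4)).round(3),'shift',(R0.T@(np.asarray(pos)-s['tcp_pos'])*10).round(3))
E
python3 - <<'E'
from h import *
d=pickle.load(open('d0.pkl','rb'))
for cam in('top','side'):
    S=d[cam];H=hsv(S)
    for nm,lo,hi,sm in(('blue',100,125,150),('orange',5,18,170)):
        for q,st,c in comps((H[...,0]>lo)&(H[...,0]<hi)&(H[...,1]>sm),200):
            P,_,_=cloud(S,q);m=np.median(P,0)
            if min(abs(m[0]-.431)+abs(m[1]+.27),abs(m[0]-.56)+abs(m[1]+.32))<.06:
                vv,uu=np.nonzero(q);Z=onz(S,uu,vv,.026)
                a=np.linalg.eigh(np.cov(Z[:,:2].T))[1][:,1];print(cam,nm,cv2.minAreaRect(np.float32(Z[:,:2]*1000)),Z.mean(0).round(4),np.degrees(np.arctan(a[1]/a[0])))
t=d['top'];px=lambda x,y:(60+(x+.5)/3.75-.5,90+(y+.5)/3.75-.5)
for p in((592,120),(610,113),(638,178)): print('block',wj(onz(t,*px(*p),.087)[0]))
print('wrist cam',d['wrist']['T'].round(3))
go([.431,-.275,.16],tool(172))
E
```

```text
top blue ((433.2601318359375, -272.1064758300781), (43.482566833496094, 82.72285461425781), 83.84390258789062) [ 0.4327 -0.2724  0.026 ] -6.59820718048156
top orange ((563.534423828125, -325.96417236328125), (42.91639709472656, 81.47606658935547), 79.68621826171875) [ 0.5633 -0.3255  0.026 ] -9.945946049057873
side blue ((438.3385009765625, -275.03338623046875), (61.21506118774414, 89.11060333251953), 80.84117889404297) [ 0.4389 -0.2754  0.026 ] 5.9772945387788665
side orange ((566.3350830078125, -328.3724670410156), (58.819557189941406, 96.77399444580078), 79.35809326171875) [ 0.5671 -0.3288  0.026 ] 3.1937048359361655
block [ 27.2 -86.5  27. ]
block [  27.9 -102.6   27. ]
block [ -32.1 -106.2   27. ]
wrist cam [[ 0.289  0.905  0.312  0.26 ]
 [-0.957  0.274  0.091 -0.575]
 [-0.003 -0.325  0.946  0.373]
 [ 0.     0.     0.     1.   ]]
t 0.15 tcp [ 0.1804 -0.5978  0.2126] jig [-673.5 -444.   152.6] gap 0.999 F [-0.1  0.3 -0.2] q [-1.46  0.53  1.43  0.    1.18 -0.18]
turn [-0.000e+00 -3.000e-03 -3.449e+00] shift [ 3.331 -2.367  0.53 ]
```

Emit:
move_arm(
  plan=[
    [[0,0,-0.25,0.2,0.3,0,0],[0,0,-0.5,0.4,0.6,0,0],[0,0,-0.7,0.6,0.8,0,0],[0,0,-0.9,0.8,0.9,0,0],[0,0,-1,0.9,0.9,0,0],[0,0,-1,0.9,0.9,0,0],[0,0,-1,0.9,0.9,0,0],[0,0,-1,0.9,0.9,0,0]],
  ],
)

```text
t: 1.15
tcp_pos: [0.2918, -0.6587, 0.2133]
tool_rot: [0.859, 0.513, -0.0, -0.0]
force: [-0.2, -1.3, 0.8]
finger_gap: 1.0
```

```bash
python3 -c "
from h import *
go([.433,-.273,.16],tool(173))"
```

```text
t 1.15 tcp [ 0.2918 -0.6587  0.2133] jig [-588.7 -538.6  153.3] gap 1.0 F [-0.2 -1.3  0.8] q [-1.31  0.66  1.16 -0.    1.31 -0.81]
turn [-0.    -0.    -2.473] shift [ 4.065 -0.586  0.533]
```

Emit:
move_arm(
  plan=[
    [[0,0,-0.25,0.4,0,0,0],[0,0,-0.5,0.8,-0.1,0,0],[0,0,-0.7,1,-0.15,0,0],[0,0,-0.9,1,-0.15,0,0],[0,0,-1,1,-0.15,0,0],[0,0,-1,1,-0.15,0,0],[0,0,-1,1,-0.15,0,0],[0,0,-1,1,-0.15,0,0]],
  ],
)

```text
t: 2.15
tcp_pos: [0.3264, -0.5635, 0.2133]
tool_rot: [0.597, 0.802, 0.0, -0.0]
force: [0.5, -0.3, 0.2]
finger_gap: 0.999
```

Emit:
move_arm(
  plan=[
    [[0,0,-0.25,0.4,0.3,0,0],[0,0,-0.5,0.8,0.6,0,0],[0,0,-0.7,1,0.75,0,0],[0,0,-0.9,1,0.75,0,0],[0,0,-1,1,0.75,0,0],[0,0,-1,1,0.75,0,0],[0,0,-1,1,0.75,0,0],[0,0,-1,1,0.75,0,0]],
  ],
)

```text
t: 3.15
tcp_pos: [0.3695, -0.4461, 0.2132]
tool_rot: [0.244, 0.97, 0.0, -0.0]
force: [-0.6, 0.5, 0.8]
finger_gap: 0.997
```

```bash
python3 -c "
from h import *
go([.433,-.273,.16],tool(173))"
```

```text
t 3.15 tcp [ 0.3695 -0.4461  0.2132] jig [-444.5 -364.1  153.2] gap 0.997 F [-0.6  0.5  0.8] q [-1.07  0.47  1.55  0.    1.13 -2.15]
turn [ 0.    -0.    -0.473] shift [0.261 1.825 0.533]
```

Emit:
move_arm(
  plan=[
    [[0,0,-0.2,0.1,0.4,0,0],[0,0,-0.4,0.2,0.8,0,0],[0,0,-0.47,0.25,1,0,0],[0,0,-0.47,0.25,1,0,0],[0,0,-0.47,0.25,1,0,0],[0,0,-0.47,0.25,1,0,0],[0,0,-0.47,0.25,1,0,0],[0,0,-0.47,0.25,1,0,0]],
  ],
)

```text
t: 4.15
tcp_pos: [0.3947, -0.3465, 0.2132]
tool_rot: [0.062, 0.998, 0.0, -0.0]
force: [0.8, 0.3, 0.1]
finger_gap: 1.003
```

```bash
python3 - <<'E'
from h import *
from station import snapshot
d={n:snapshot(n) for n in('wrist','side','top')}; pickle.dump(d,open('d1.pkl','wb'))
for n in d:
    S=d[n];H=hsv(S)
    for q,st,c in comps((H[...,0]>100)&(H[...,0]<125)&(H[...,1]>140),150):
        P,_,_=cloud(S,q);m=np.median(P,0)
        if .3<m[0]<.5 and -.5<m[1]<-.15:
            vv,uu=np.nonzero(q);Z=onz(S,uu,vv,.026);r=cv2.minAreaRect(np.float32(Z[:,:2]*1000));print(n,st,np.round(r[0],1),np.round(r[1],1),round(r[2],1))
go([.433,-.273,.16],tool(173))
w=d['wrist']['img'];cv2.imwrite('pics/w1.png',w[:,:,::-1])
E
```

```text
wrist [ 295  156   36   63 1922] [ 437.7 -276.5] [44.6 88.8] 83.0
side [240 229  28  20 369] [ 438.8 -275.9] [64.  89.6] 79.7
top [288 202  17  26 291] [ 434.9 -272.1] [44.9 80. ] 82.7
t 4.3 tcp [ 0.3948 -0.3462  0.2133] jig [-387.4 -278.3  153.3] gap 1.003 F [-0.  -0.2 -0.2] q [-0.93  0.39  1.68  0.    1.07 -2.38]
turn [ 0.    -0.    -0.002] shift [-0.289  0.773  0.533]
```

View pics/w1.png

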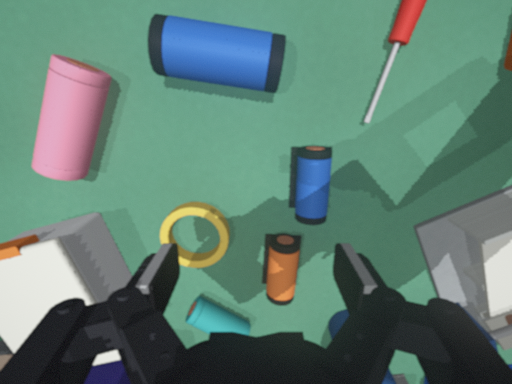

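Emit:
move_arm(
  plan=[
    [[0,0,0,-0.2,0.4,0,0],[0,0,0,-0.32,0.76,0.2,0],[0,0,0,-0.32,0.76,0.6,0],[0,0,0,-0.32,0.76,0.8,0],[0,0,0,-0.32,0.76,0.8,0],[0,0,0,-0.32,0.76,0.8,0],[0,0,0,-0.32,0.76,0.8,0],[0,0,0,-0.32,0.76,0.8,0]],
  ],
)

```text
t: 5.3
tcp_pos: [0.4363, -0.2751, 0.1342]
tool_rot: [0.062, 0.998, -0.001, 0.001]
force: [0.4, 0.0, 0.1]
finger_gap: 1.001
```

```bash
python3 -c "
from h import *
go([.436,-.2745,.035],tool(173))"
```

```text
t 5.3 tcp [ 0.4363 -0.2751  0.1342] jig [-324.5 -225.2   74.2] gap 1.001 F [0.4 0.  0.1] q [-0.78  0.5   1.78 -0.    0.86 -2.23]
turn [-0.001  0.002 -0.002] shift [0.005 0.006 0.992]
```

Emit:
move_arm(
  plan=[
    [[0,0,0,0,0,0.4,0],[0,0,0,0,0,0.7,0],[0,0,0,0,0,0.9,0],[0,0,0,0,0,0.99,0],[0,0,0,0,0,0.99,0.2],[0,0,0,0,0,0.99,0.4],[0,0,0,0,0,0.99,0.6],[0,0,0,0,0,0.99,0.7]],
  ],
  force=40,
)

```text
t: 6.3
tcp_pos: [0.4362, -0.2748, 0.0349]
tool_rot: [0.062, 0.998, -0.0, 0.0]
force: [0.8, -0.4, 0.5]
finger_gap: 0.301
```

Emit:
move_arm(
  plan=[
    [[0,0,0,0,0,0,0.8],[0,0,0,0,0,0,0.8],[0,0,0,0,0,0,0.8],[0,0,0,0,0,-0.1,0.8],[0,0,0,0,0,-0.3,0.8],[0,0,0,0,0,-0.6,0.8],[0,0,0,0,0,-0.8,0.8],[0,0,0,0,0,-0.8,0.8]],
  ],
  force=40,
)

```text
t: 7.3
tcp_pos: [0.437, -0.2754, 0.1162]
tool_rot: [0.062, 0.998, -0.001, 0.002]
force: [0.2, -0.5, -0.3]
finger_gap: 0.199
```

```bash
python3 - <<'E'
from h import *
from station import status,snapshot
print(status.sense()['force'],status.sense()['finger_gap'])
w=snapshot('wrist');s=snapshot('side')
cv2.imwrite('pics/w2.png',np.hstack([cv2.resize(w['img'],(400,300)),cv2.resize(s['img'],(400,300))])[:,:,::-1])
go(jw(-140,22,130),tool(109.5))
E
```

```text
[ 0.24569316 -0.45333049 -0.30877683] 0.198621016134617
t 7.4 tcp [ 0.4358 -0.2744  0.1143] jig [-324.7 -224.4   54.3] gap 0.201 F [-0.1  0.1  0.1] q [-0.78  0.53  1.8  -0.    0.81 -2.23]
turn [-0.     0.     1.409] shift [-0.55   3.03  -0.757]
```

View pics/w2.png

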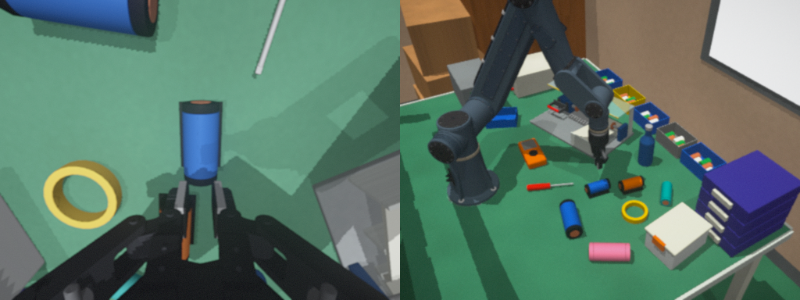

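```bash
python3 - <<'E'
from h import *
from station import snapshot,status
d={n:snapshot(n) for n in('wrist','side','top')}; pickle.dump(d,open('d2.pkl','wb'))
tcp=status.sense()['tcp_pos']
def proj(S,p):
    c=np.linalg.inv(S['T'])@np.append(p,1);c=c[:3]*[1,-1,-1];q=S['mtx']@c;return (q[:2]/q[2]).round(1)
for n in d:
    S=d[n];H=hsv(S);print(n,'tcp px',proj(S,tcp),'tip',proj(S,tcp-[0,0,.022]),'pack c',proj(S,[.436,-.2745,.026]))
    for q,st,c in comps((H[...,0]>100)&(H[...,0]<125)&(H[...,1]>140),150):
        P,_,_=cloud(S,q);m=np.median(P,0)
        if .3<m[0]<.5 and -.5<m[1]<-.15:
            vv,uu=np.nonzero(q);Z=onz(S,uu,vv,.026);r=cv2.minAreaRect(np.float32(Z[:,:2]*1000));print(n,st,np.round(r[0],1),np.round(r[1],1),round(r[2],1),'cloud',m.round(3),'z',np.percentile(P[:,2],[2,50,98]).round(3))
a=cv2.resize(d['wrist']['img'][100:384,130:400],(540,568),interpolation=2)
cv2.imwrite('pics/w3.png',a[:,:,::-1])
E
```

```text
wrist tcp px [258.6 229.5] tip [258.3 215.6] pack c [257.3 188.1]
wrist [ 232  145   48   88 3786] [ 438.6 -276.7] [44.4 89.5] 83.0 cloud [ 0.429 -0.276  0.046] z [0.031 0.046 0.049]
side tcp px [253.1 217.9] tip [253.1 223.1] pack c [253.3 238.1]
side [240 229  28  20 361] [ 438.3 -275. ] [59.8 91.8] 83.7 cloud [ 0.431 -0.289  0.042] z [0.01  0.042 0.052]
top tcp px [299.1 212.4] tip [298.4 213.1] pack c [296.7 214.7]
```

View pics/w3.png

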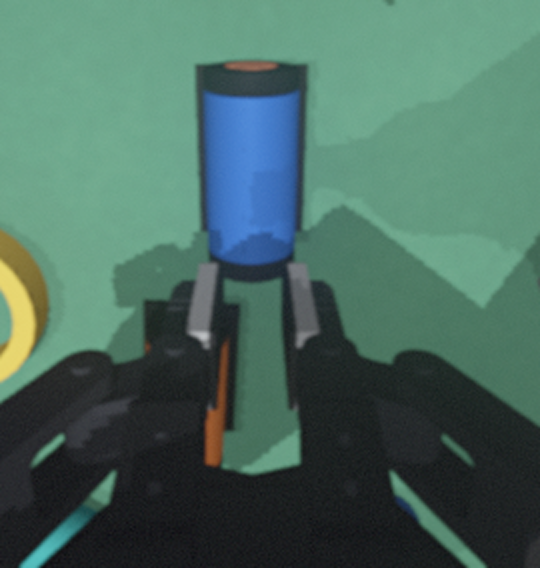

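```bash
python3 - <<'E'
from h import *
from station import status
s=status.sense();R=Ro.from_quat(s['tool_rot']).as_matrix()
d=pickle.load(open('d2.pkl','rb'));w=d['wrist'];print(np.linalg.inv(np.block([[R,s['tcp_pos'][:,None]],[np.zeros(3),1]]))@w['T'])
o=np.ones(w['depth'].shape,bool);P,u,v=cloud(w,o);Q=(P-s['tcp_pos'])@R*1000
D=lambda cx,cy:Q[(abs(u-(130+cx/2))<1.5)&(abs(v-(100+cy/2))<1.5)]
for c in((205,268),(200,300),(198,335),(302,268),(306,300),(308,330),(252,170)): print(c,np.median(D(*c),0).round(1))
E
```

```text
[[-2.73751482e-05  9.44719164e-01  3.27880619e-01  8.42361005e-02]
 [ 1.00000000e+00  2.65622200e-05  6.95774559e-06 -1.78493073e-03]
 [-2.13612155e-06  3.27880619e-01 -9.44719164e-01 -1.61535057e-01]
 [ 0.00000000e+00  0.00000000e+00  0.00000000e+00  1.00000000e+00]]
(205, 268) [ 11.1 -14.9 -26.5]
(200, 300) [ 10.9 -14.8 -43.5]
(198, 335) [ 10.1 -14.1 -56.1]
(302, 268) [ 11.   12.2 -26.6]
(306, 300) [ 10.9  11.8 -42.8]
(308, 330) [ 11.   11.  -56.1]
(252, 170) [ 9.7 -1.7 65. ]
```

```bash
python3 - <<'E'
from h import *
for f,p,yaw in(('d1.pkl',[.3948,-.3462,.2133],172.9),('d2.pkl',[.4358,-.2744,.1143],172.9)):
    w=pickle.load(open(f,'rb'))['wrist'];P,u,v=cloud(w,np.ones(w['depth'].shape,bool));Q=(P-p)@tool(yaw)*1000
    k=(Q[:,0]>5)&(Q[:,0]<14)&(Q[:,2]<10)&(Q[:,2]>-50)
    for sg in(-1,1):
        a=Q[k&(np.sign(Q[:,1])==sg)];print(f,sg,len(a),'tipz',np.percentile(a[:,2],[90,97,99.5]).round(1),'inner |y|',np.percentile(abs(a[:,1]),[1,5,50]).round(1))
go([.438,-.2755,-.010],tool(173))
E
```

```text
d1.pkl -1 465 tipz [-36.5 -34.  -31.6] inner |y| [44.4 44.5 47.8]
d1.pkl 1 459 tipz [-36.4 -33.9 -31.7] inner |y| [40.2 40.4 43.5]
d2.pkl -1 706 tipz [-26.5 -22.9 -18.8] inner |y| [10.3 10.3 16. ]
d2.pkl 1 708 tipz [-26.4 -22.6 -19.8] inner |y| [ 6.8  6.8 12.4]
t 7.55 tcp [ 0.4354 -0.274   0.1134] jig [-325.  -223.9   53.4] gap 0.201 F [0.1 0.7 0.2] q [-0.78  0.53  1.8   0.    0.81 -2.23]
turn [ 0.002 -0.002 -0.002] shift [-0.03  -0.013  1.234]
```

Emit:
move_arm(
  plan=[
    [[0,0,0,0,0,-0.1,0],[0,0,0,-0.03,-0.01,-0.1,0],[0,0,0,-0.03,-0.01,-0.1,0],[0,0,0,-0.03,-0.01,0,0],[0,0,0,-0.03,-0.01,0.2,0],[0,0,0,-0.03,-0.01,0.3,0],[0,0,0,-0.03,-0.01,0.3,0],[0,0,0,-0.03,-0.01,0.3,0]],
  ],
)

```text
t: 8.55
tcp_pos: [0.439, -0.2761, 0.0845]
tool_rot: [0.062, 0.998, -0.0, 0.0]
force: [-0.5, 0.0, 0.2]
finger_gap: 1.002
```

Emit:
move_arm(
  plan=[
    [[0,0,0,0,0,0.4,0],[0,0,0,0,0,0.7,0],[0,0,0,0,0,0.88,0],[0,0,0,0,0,0.94,0],[0,0,0,0,0,0.94,0.2],[0,0,0,0,0,0.94,0.4],[0,0,0,0,0,0.94,0.6],[0,0,0,0,0,0.94,0.7]],
  ],
  force=40,
)

```text
t: 9.55
tcp_pos: [0.4393, -0.2764, -0.0086]
tool_rot: [0.062, 0.998, -0.001, 0.001]
force: [-0.3, 0.9, 5.9]
finger_gap: 0.497
```

Gripped (0.497 × 85 ≈ 42–44 mm). Lift.

Emit:
move_arm(
  plan=[
    [[0,0,0,0,0,0,0.8],[0,0,0,0,0,-0.1,0.8],[0,0,0,0,0,-0.3,0.8],[0,0,0,0,0,-0.6,0.8],[0,0,0,0,0,-0.9,0.8],[0,0,0,0,0,-1,0.8],[0,0,0,0,0,-1,0.8],[0,0,0,0,0,-1,0.8]],
  ],
  force=40,
)

```text
t: 10.55
tcp_pos: [0.4381, -0.2753, 0.0893]
tool_rot: [0.062, 0.998, 0.001, -0.001]
force: [-0.1, 0.3, -3.7]
finger_gap: 0.506
```

```bash
python3 - <<'E'
from h import *
from station import status,snapshot
s=status.sense();R=Ro.from_quat(s['tool_rot']).as_matrix()
w=snapshot('wrist');H=hsv(w)
for q,st,c in comps((H[...,0]>100)&(H[...,0]<125)&(H[...,1]>140),800):
    P,_,_=cloud(w,q);Q=(P-s['tcp_pos'])@R*1000;print(st,np.percentile(Q,[2,50,98],axis=0).round(1).tolist())
go(jw(-140,22,130),tool(109.5))
E
```

```text
[   0    0  162   37 3676] [[126.2, -166.0, 32.6], [135.8, -104.7, 42.1], [141.3, -68.2, 56.4]]
[  212   183    89   155 11621] [[-28.0, -20.9, -57.2], [13.5, -1.5, -54.4], [45.7, 18.2, -42.8]]
t 10.6 tcp [ 0.4381 -0.2752  0.0892] jig [-322.8 -225.9   29.2] gap 0.502 F [ 0.  -0.3 -3.1] q [-0.78  0.58  1.81  0.    0.76 -2.22]
turn [ 0.    -0.004  1.409] shift [-0.524  3.037 -1.005]
```

Emit:
move_arm(
  plan=[
    [[0,0,0,0,0,-0.3,0.8],[0,0,0.1,-0.05,0.2,-0.6,0.8],[0,0,0.25,-0.1,0.4,-0.6,0.8],[0,0,0.4,-0.15,0.6,-0.6,0.8],[0,0,0.55,-0.2,0.8,-0.6,0.8],[0,0,0.7,-0.2,0.95,-0.6,0.8],[0,0,0.7,-0.2,1,-0.6,0.8],[0,0,0.7,-0.2,1,-0.6,0.8]],
  ],
)

```text
t: 11.6
tcp_pos: [0.4707, -0.179, 0.1497]
tool_rot: [0.329, 0.944, 0.0, -0.001]
force: [-0.4, 0.5, -2.7]
finger_gap: 0.502
```

Emit:
move_arm(
  plan=[
    [[0,0,0.1,0.05,0.15,-0.1,0.8],[0,0,0.25,0.1,0.35,-0.2,0.8],[0,0,0.4,0.2,0.55,-0.3,0.8],[0,0,0.55,0.3,0.75,-0.4,0.8],[0,0,0.65,0.35,0.9,-0.4,0.8],[0,0,0.7,0.4,1,-0.4,0.8],[0,0,0.7,0.4,1,-0.4,0.8],[0,0,0.7,0.4,1,-0.4,0.8]],
  ],
)

```text
t: 12.6
tcp_pos: [0.502, -0.0768, 0.1902]
tool_rot: [0.574, 0.819, -0.0, -0.0]
force: [-0.1, -0.1, -2.3]
finger_gap: 0.499
```

```bash
python3 - <<'E'
from h import *
from station import snapshot
d={n:snapshot(n) for n in('wrist','top','side')}; pickle.dump(d,open('d3.pkl','wb'))
go(jw(-140,22,130),tool(109.5))
a=cv2.resize(d['wrist']['img'],(400,300),interpolation=2);b=cv2.resize(d['side']['img'][80:220,160:330],(400,329),interpolation=2)[:300]
c=cv2.resize(d['top']['img'][100:250,60:260],(400,300),interpolation=2)
cv2.imwrite('pics/w4.png',np.vstack([np.hstack([a,b]),np.hstack([c,c*0])])[:,:,::-1])
E
```

```text
t 12.75 tcp [ 0.502  -0.0767  0.1902] jig [-196.4  -60.1  130.2] gap 0.502 F [-0.2  0.1 -2.2] q [-0.37  0.4   1.75 -0.    0.99 -0.72]
turn [-0.     0.     0.009] shift [0.817 0.569 0.002]
```

View pics/w4.png

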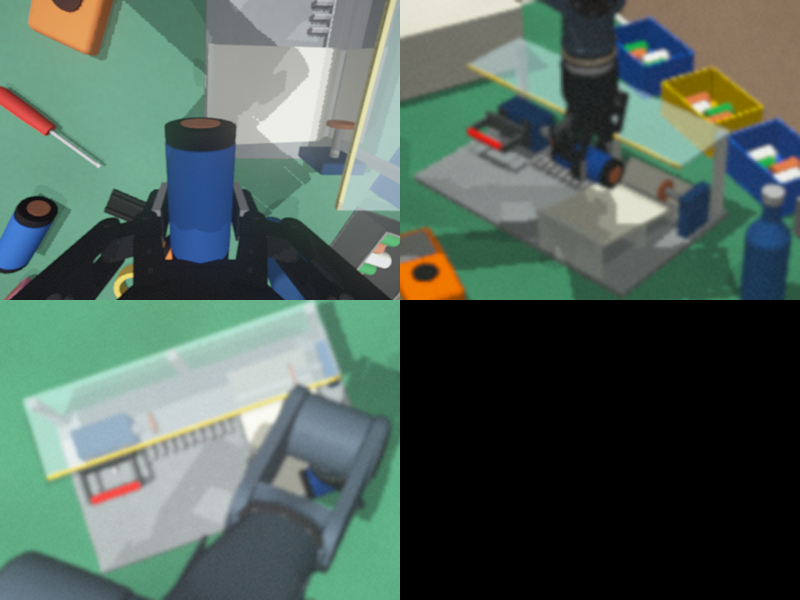

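```bash
python3 - <<'E'
from h import *
d=pickle.load(open('d3.pkl','rb'))
def pj(P): return (P-VEE)@JR*1000
w=d['wrist']
for n,box in(('wrist',(415,150,460,180)),('side',(0,0,512,384))):
    S=d[n];H=hsv(S);m=(H[...,0]<14)&(H[...,1]>80)
    b=np.zeros_like(m);x0,y0,x1,y1=box;b[y0:y1,x0:x1]=1
    for q,st,c in comps(m&b,12):
        P,u,v=cloud(S,q);
        if len(P)<8: continue
        J=pj(P);md=np.median(J,0)
        if abs(md[0])<60 and -120<md[1]<260: print(n,'copper',st,np.percentile(J,[5,50,95],axis=0).round(1).tolist())
H=hsv(w)
m=(H[...,2]>110)&(H[...,1]<50);P,u,v=cloud(w,m);J=pj(P)
for x in(-170,-150,-130,-100,-80):
    k=(abs(J[:,0]-x)<4)&(J[:,2]>-20)&(J[:,2]<25)&(abs(J[:,1])<90)
    print('apron x',x,k.sum(),'y',np.percentile(J[k,1],[1,99]).round(1) if k.sum()>5 else '','z',np.median(J[k,2]).round(1))
k=(J[:,1]>-50)&(J[:,1]<50)&(J[:,2]>-20);print('front lip x',np.percentile(J[k,0],[.5,2]).round(1))
# yellow edge in wrist: x,z
m=(H[...,0]>18)&(H[...,0]<34)&(H[...,1]>90);m[:,:430]=0;P,u,v=cloud(w,m);J=pj(P);print('yellow',np.percentile(J,[10,50,90],axis=0).round(1).tolist())
m=(H[...,0]>100)&(H[...,0]<125)&(H[...,1]>90);m[:185]=0;m[225:]=0;m[:,:375]=0;P,u,v=cloud(w,m);J=pj(P);print('block',np.percentile(J,[5,50,95],axis=0).round(1).tolist())
E
```

```text
wrist copper [427 156  26   9 184] [[-14.7, -42.1, -0.3], [-4.2, -38.8, 15.1], [7.4, -37.4, 18.6]]
side copper [269 157   7   8  31] [[-17.5, -46.7, -7.6], [-6.2, -41.6, 8.6], [12.3, -37.3, 15.2]]
apron x -170 770 y [-30.6  57. ] z 13.6
apron x -150 849 y [-61.8  56. ] z 10.4
apron x -130 940 y [-66.   55.7] z 7.2
apron x -100 906 y [-66.1  56.2] z 2.6
apron x -80 876 y [-65.7  56.1] z -0.5
front lip x [-189.  -185.1]
yellow [[-56.2, -96.2, 103.7], [-56.1, -90.0, 104.3], [-55.7, -82.1, 104.6]]
block [[-29.7, -103.6, 25.9], [-17.2, -96.5, 27.1], [-4.1, -89.4, 28.2]]
```

```bash
sed -i 's/^TH=.*/TH=np.radians(19.5); JR=Ro.from_euler("z",TH).as_matrix(); VEE=np.array([.667,.0455,.06])+JR@[-.002,-.004,0]/' h.py; python3 - <<'E'
from h import *
go(jw(-139,19,40),tool(109.5,9))
E
```

```text
t 12.75 tcp [ 0.502  -0.0767  0.1902] jig [-194.4  -56.1  130.2] gap 0.502 F [-0.2  0.1 -2.2] q [-0.37  0.4   1.75 -0.    0.99 -0.72]
turn [0.2   0.001 0.009] shift [0.747 0.559 0.902]
```

Emit:
move_arm(
  plan=[
    [[0,0,0,0.2,0.15,0,0.8],[0.1,0,0,0.4,0.3,0.1,0.8],[0.2,0,0.01,0.6,0.45,0.2,0.8],[0.2,0,0.01,0.75,0.56,0.4,0.8],[0.2,0,0.01,0.75,0.56,0.65,0.8],[0.2,0,0.01,0.75,0.56,0.85,0.8],[0.2,0,0.01,0.75,0.56,0.9,0.8],[0.2,0,0.01,0.75,0.56,0.9,0.8]],
  ],
)

```text
t: 13.75
tcp_pos: [0.5287, 0.0133, 0.1]
tool_rot: [0.576, 0.814, -0.064, -0.045]
force: [-0.7, 0.1, -2.3]
finger_gap: 0.503
```

```bash
python3 - <<'E'
from h import *
from station import snapshot,status
w=snapshot('wrist');pickle.dump(w,open('d4.pkl','wb'))
s=status.sense();J=lambda P:(P-VEE)@JR*1000
P,u,v=cloud(w,np.ones(w['depth'].shape,bool));Q=J(P)
H=hsv(w);m=((H[...,0]>100)&(H[...,0]<125)&(H[...,1]>140));q=max(comps(m,200),key=lambda c:c[1][4])[0];P,_,_=cloud(w,q);print('pack blue jig',np.percentile(J(P),[1,50,99],axis=0).round(1).tolist())
m=(H[...,2]>110)&(H[...,1]<50);P,_,_=cloud(w,m);A=J(P)
for x in(-170,-150,-130,-110,-90):
    k=(abs(A[:,0]-x)<4)&(abs(A[:,1])<90)&(abs(A[:,2])<30);print(x,k.sum(),np.percentile(A[k,1],[1,99]).round(1) if k.sum()>9 else'',np.median(A[k,2]).round(1))
go(jw(-139,19,-4.3),tool(109.5,9))
E
```

```text
pack blue jig [[-152.1, -11.1, 80.4], [-131.2, 30.8, 93.9], [-114.0, 63.8, 96.9]]
-170 0  nan
-150 0  nan
-130 0  nan
-110 646 [-62.2  61.3] 4.2
-90 1103 [-23.   61.3] 1.1
t 13.8 tcp [0.5293 0.0132 0.1006] jig [-138.6   19.6   40.6] gap 0.5 F [-0.6  0.3 -2.2] q [-0.14  0.62  1.66 -0.09  1.   -0.43]
turn [ 0.001  0.001 -0.001] shift [-0.005  0.066  0.444]
  return _methods._mean(a, axis=axis, dtype=dtype,
  ret = ret.dtype.type(ret / rcount)
```

Emit:
move_arm(
  plan=[
    [[0,0,0,0,0.01,0.1,0.8],[0,0,0,0,0.03,0.2,0.8],[0,0,0,0,0.05,0.3,0.8],[0,0,0,0,0.06,0.35,0.8],[0,0,0,0,0.06,0.39,0.8],[0,0,0,0,0.06,0.41,0.8],[0,0,0,0,0.06,0.42,0.8],[0,0,0,0,0.06,0.42,0.8]],
  ],
)

```text
t: 14.8
tcp_pos: [0.5287, 0.0133, 0.058]
tool_rot: [0.576, 0.814, -0.064, -0.045]
force: [-0.3, -0.0, -3.8]
finger_gap: 0.503
```

```bash
python3 - <<'E'
from h import *
go(jw(-139,19,-4.3),tool(109.5,9))
E
```

```text
t 14.8 tcp [0.5287 0.0133 0.058 ] jig [-139.1   19.8   -2. ] gap 0.503 F [-0.3 -0.  -3.8] q [-0.14  0.69  1.68 -0.09  0.91 -0.42]
turn [ 0.     0.001 -0.001] shift [-0.008  0.005  0.023]
```

Not touching yet; inch down.

Emit:
move_arm(
  plan=[
    [[0,0,0,0,0,0.005,0.8],[0,0,0,0,0,0.01,0.8],[0,0,0,0,0,0.015,0.8],[0,0,0,0,0,0.02,0.8],[0,0,0,0,0,0.025,0.8],[0,0,0,0,0,0.025,0.8],[0,0,0,0,0,0.025,0.8],[0,0,0,0,0,0.025,0.8]],
  ],
)

```text
t: 15.8
tcp_pos: [0.5284, 0.0132, 0.0564]
tool_rot: [0.576, 0.814, -0.064, -0.045]
force: [-0.9, 0.8, 5.6]
finger_gap: 0.501
```

```bash
python3 - <<'E'
from h import *
go(jw(-139,19,-4.3),tool(109.5,9))
E
```

```text
t 15.8 tcp [0.5284 0.0132 0.0564] jig [-139.4   19.8   -3.6] gap 0.501 F [-0.9  0.8  5.6] q [-0.14  0.69  1.68 -0.09  0.91 -0.42]
turn [ 0.001  0.001 -0.001] shift [-0.008  0.005  0.006]
```

Emit:
move_arm(
  plan=[
    [[0,0,0,0,0,0,0.4],[0,0,0,0,0,0,0.3],[0,0,0,0,0,0,0.2],[0,0,0,0,0,0,0.2],[0,0,0,0,0,-0.4,0.2],[0,0,0,0,0,-0.8,0.2],[0,0,0,0,0,-1,0.2],[0,0,0,0,0,-1,0.2]],
  ],
)

```text
t: 16.8
tcp_pos: [0.5449, 0.0184, 0.1558]
tool_rot: [0.576, 0.814, -0.063, -0.043]
force: [0.1, -0.4, 0.6]
finger_gap: 0.803
```

```bash
python3 - <<'E'
from h import *
from station import snapshot
d={n:snapshot(n) for n in('wrist','top','side')}; pickle.dump(d,open('d5.pkl','wb'))
go(jw(-139,19,-4.3),tool(109.5,9))
a=cv2.resize(d['wrist']['img'],(400,300),interpolation=2);b=cv2.resize(d['side']['img'][80:220,160:330],(400,329),interpolation=2)[:300]
c=cv2.resize(d['top']['img'][100:250,60:260],(400,300),interpolation=2)
cv2.imwrite('pics/w5.png',np.vstack([np.hstack([a,b]),np.hstack([c,c*0])])[:,:,::-1])
for n in d:
    S=d[n];H=hsv(S)
    for q,st,c in comps((H[...,0]>95)&(H[...,0]<125)&(H[...,1]>90),60):
        P,_,_=cloud(S,q);J=(P-VEE)@JR*1000;m=np.median(J,0) if len(J) else [999,0]
        if abs(m[0])<200 and -110<m[1]<300: print(n,st,np.percentile(J,[3,50,97],axis=0).round(1).tolist())
E
```

```text
t 16.95 tcp [0.5421 0.0186 0.1532] jig [-124.8   20.3   93.2] gap 0.8 F [ 0.2 -0.  -0.5] q [-0.13  0.56  1.58 -0.08  1.14 -0.43]
turn [-0.002 -0.001 -0.   ] shift [-0.014  0.014  0.985]
wrist [ 309  144   51   96 3913] [[-83.6, -11.6, 26.6], [-68.4, 28.9, 39.3], [-52.5, 63.4, 41.7]]
side [203 121  23  23 226] [[-23.7, 223.8, -28.8], [-7.0, 247.8, 22.8], [20.3, 303.3, 28.9]]
side [242 146  22  17 212] [[-49.5, -12.4, 7.1], [-40.5, 27.6, 28.2], [-20.0, 68.1, 38.4]]
side [278 158  14  23 220] [[-30.1, -104.0, -41.1], [-8.2, -99.7, 0.6], [27.8, -88.7, 30.9]]
```

View pics/w5.png

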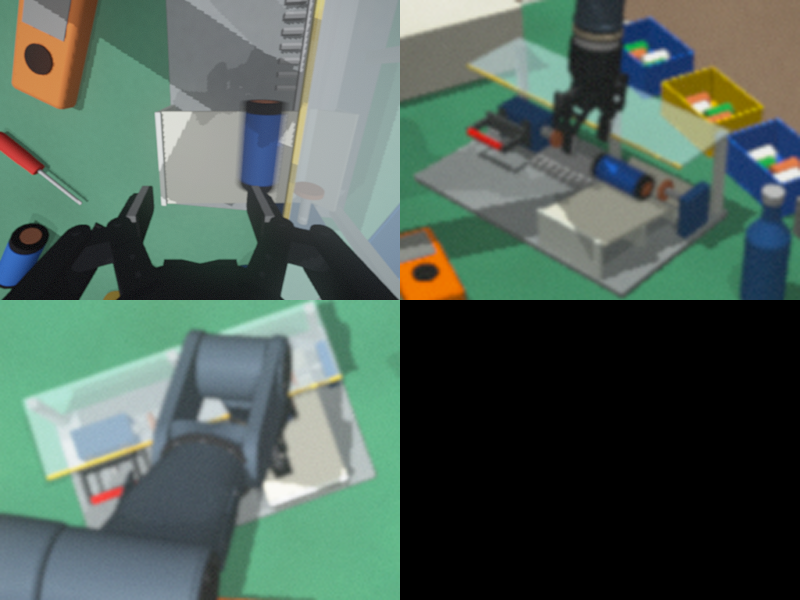

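```bash
python3 - <<'E'
from h import *
go(jw(-123,286.7,62),tool(109.5,-37))
E
```

```text
t 16.95 tcp [0.5421 0.0186 0.1532] jig [-124.8   20.3   93.2] gap 0.8 F [ 0.2 -0.  -0.5] q [-0.13  0.56  1.58 -0.08  1.14 -0.43]
turn [-1.024e+00 -0.000e+00 -1.000e-03] shift [2.664 0.066 0.306]
```

Emit:
move_arm(
  plan=[
    [[-0.1,0,0,0.1,0,0,0.5],[-0.2,0,0,0.3,0,0,0.5],[-0.3,0,0,0.5,0,0,0.5],[-0.4,0,0,0.7,0,0,0.5],[-0.5,0,0,0.85,0,0,0.5],[-0.5,0,0,0.9,0,0,0.5],[-0.5,0,0,0.9,0,0,0.5],[-0.5,0,0,0.9,0,0,0.5]],
  ],
)

```text
t: 17.95
tcp_pos: [0.5143, 0.103, 0.1542]
tool_rot: [0.573, 0.811, 0.096, 0.069]
force: [1.0, -0.1, 0.2]
finger_gap: 0.5
```

Emit:
move_arm(
  plan=[
    [[-0.1,0,0,0.1,0,0,0.5],[-0.2,0,0,0.3,0,0,0.5],[-0.3,0,0,0.5,0,0,0.5],[-0.4,0,0,0.7,0,0,0.5],[-0.52,0,0,0.85,0,0,0.5],[-0.52,0,0,0.9,0,0,0.5],[-0.52,0,0,0.9,0,0,0.5],[-0.52,0,0,0.9,0,0,0.5]],
  ],
)

```text
t: 18.95
tcp_pos: [0.487, 0.1939, 0.1558]
tool_rot: [0.545, 0.779, 0.263, 0.165]
force: [0.7, -0.3, 0.2]
finger_gap: 0.503
```

```bash
python3 - <<'E'
from h import *
from station import snapshot
d={n:snapshot(n) for n in('wrist','top','side')}; pickle.dump(d,open('d6.pkl','wb'))
go(jw(-123,286.7,62),tool(109.5,-37))
a=cv2.resize(d['wrist']['img'],(400,300),interpolation=2);b=cv2.resize(d['side']['img'][80:220,160:330],(400,329),interpolation=2)[:300]
c=cv2.resize(d['top']['img'][100:250,60:260],(400,300),interpolation=2)
cv2.imwrite('pics/w6.png',np.vstack([np.hstack([a,b]),np.hstack([c,c*0])])[:,:,::-1])
for n in d:
    S=d[n];H=hsv(S)
    for nm,m in(('blue',(H[...,0]>95)&(H[...,0]<125)&(H[...,1]>70)),('red/copper',((H[...,0]<14)|(H[...,0]>174))&(H[...,1]>80))):
      for q,st,c in comps(m,20):
        P,_,_=cloud(S,q)
        if len(P)<10: continue
        J=(P-VEE)@JR*1000;m=np.median(J,0)
        if abs(m[0])<120 and -110<m[1]<330 and -50<m[2]<60: print(n,nm,st,np.percentile(J,[3,50,97],axis=0).round(1).tolist())
E
```

```text
t 19.1 tcp [0.486  0.1942 0.1554] jig [-119.   204.6   95.4] gap 0.5 F [-0.2  0.4 -1. ] q [ 0.03  0.42  2.24  2.07  0.24 -2.34]
turn [-0.023 -0.047 -0.003] shift [ 0.811 -0.23   0.277]
wrist blue [ 262   71   64   90 3470] [[-22.0, 229.0, 6.0], [-7.0, 272.6, 23.9], [22.0, 312.0, 25.0]]
wrist blue [ 271  280   31   53 1416] [[-132.4, -7.2, -3.9], [-15.3, 29.5, 15.8], [7.3, 191.6, 150.1]]
wrist red/copper [ 217   61   18   90 1317] [[-91.5, 244.5, -0.2], [-87.4, 283.4, 5.8], [-79.3, 316.9, 7.7]]
wrist red/copper [277 179  28  11 216] [[-17.5, 191.4, -7.7], [-8.2, 195.8, 11.5], [10.5, 197.1, 18.2]]
wrist red/copper [278 265  16  11 134] [[-10.4, 74.7, -9.1], [-1.5, 75.8, 1.1], [8.6, 76.8, 12.5]]
top red/copper [105 191  24  11 115] [[-130.8, 213.4, -49.3], [-83.6, 288.9, 6.8], [-76.8, 322.8, 223.5]]
side blue [203 121  23  24 247] [[-24.3, 224.6, -30.4], [-5.6, 244.1, 20.9], [23.1, 303.8, 29.4]]
side blue [248 145  21  17 214] [[-22.3, -14.0, -4.2], [-12.1, 24.8, 16.2], [12.2, 66.7, 25.6]]
side blue [278 158  14  23 229] [[-29.8, -104.9, -41.4], [-7.7, -99.9, -0.2], [26.9, -86.5, 29.5]]
side red/copper [188 134  16  10  69] [[-93.5, 241.4, -50.8], [-85.8, 283.4, 4.7], [-19.4, 349.5, 12.1]]
side red/copper [224 134   7   9  42] [[-16.6, 186.3, -14.6], [1.6, 191.7, 2.3], [16.7, 198.0, 18.7]]
side red/copper [268 156   8   9  48] [[-17.4, -41.0, -10.1], [-4.3, -35.8, 8.2], [16.1, -21.7, 19.8]]
```

View pics/w6.png

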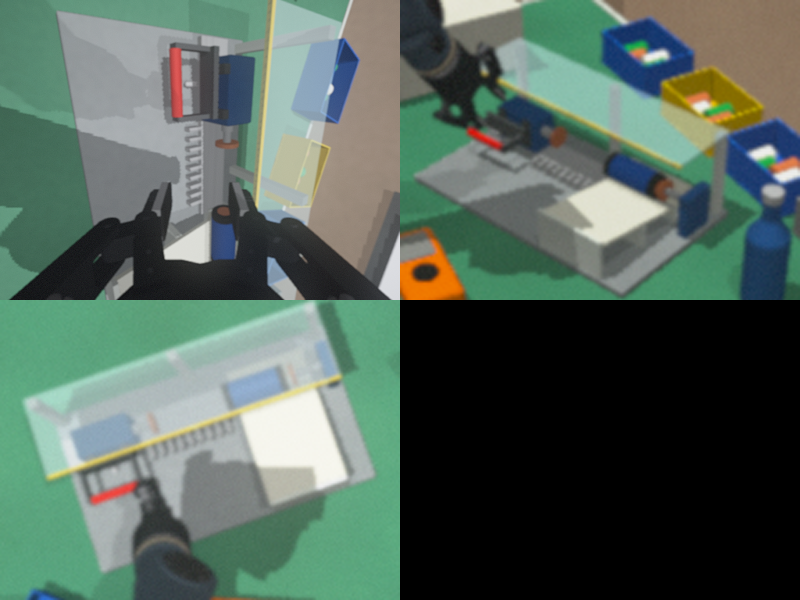

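Emit:
move_arm(
  plan=[
    [[0,0,0.2,0.2,0,0,0.5],[0,0,0.4,0.4,0,0,0.5],[0,0,0.6,0.6,0,0,0.5],[0,0,0.8,0.7,0,0,0.5],[0,0,1,0.77,0,0,0.5],[0,0,1,0.77,0,0,0.5],[0,0,1,0.77,0,0,0.5],[0,0,1,0.77,0,0,0.5]],
  ],
)

```text
t: 20.1
tcp_pos: [0.4588, 0.2658, 0.158]
tool_rot: [0.801, 0.512, 0.305, 0.051]
force: [-0.3, 0.3, -0.6]
finger_gap: 0.498
```

Emit:
move_arm(
  plan=[
    [[0,0,0.2,0,0,0,0.5],[0,0,0.4,0,0,0,0.5],[0,0,0.6,0,0,0,0.5],[0,0,0.8,0,0,0,0.5],[0,0,1,0,0,0,0.5],[0,0,1,0,0,0,0.5],[0,0,1,0,0,0,0.5],[0,0,1,0,0,0,0.5]],
  ],
)

```text
t: 21.1
tcp_pos: [0.4584, 0.2661, 0.1579]
tool_rot: [0.936, 0.166, 0.301, -0.069]
force: [0.0, 0.2, -0.2]
finger_gap: 0.497
```

```bash
python3 - <<'E'
from h import *
go(jw(-85-.602*66,281,.799*66),tool(-70.5,37))
E
```

```text
t 21.1 tcp [0.4584 0.2661 0.1579] jig [-121.   281.6   97.9] gap 0.497 F [ 0.   0.2 -0.2] q [ 0.27  0.42  2.22  2.56  0.15 -1.06]
turn [-0.018  0.054  1.999] shift [-0.296  0.018  0.343]
```

Emit:
move_arm(
  plan=[
    [[0,0,0.2,0,0,0,0.5],[0,0,0.4,0,0,0,0.5],[0,0.01,0.6,-0.1,0,0.1,0.5],[0,0.03,0.8,-0.2,0,0.2,0.5],[-0.02,0.05,1,-0.3,0.02,0.34,0.5],[-0.02,0.05,1,-0.3,0.02,0.34,0.5],[-0.02,0.05,1,-0.3,0.02,0.34,0.5],[-0.02,0.05,1,-0.3,0.02,0.34,0.5]],
  ],
)

```text
t: 22.1
tcp_pos: [0.4551, 0.2642, 0.1136]
tool_rot: [0.923, -0.208, 0.272, -0.176]
force: [0.1, -0.3, 0.4]
finger_gap: 0.498
```

Emit:
move_arm(
  plan=[
    [[0,0,0.2,0,0,0,0.5],[0,0,0.4,0,0,0,0.5],[0,0,0.6,0,0,0,0.5],[0,0,0.8,0,0,0,0.5],[0,0,1,0,0,0,0.5],[0,0,1,0,0,0,0.5],[0,0,1,0,0,0,0.5],[0,0,1,0,0,0,0.5]],
  ],
)

```text
t: 23.1
tcp_pos: [0.4547, 0.2641, 0.1129]
tool_rot: [0.773, -0.546, 0.183, -0.266]
force: [0.4, -0.6, -0.2]
finger_gap: 0.495
```

```bash
python3 - <<'E'
from h import *
from station import snapshot,status
go(jw(-85-.602*66,281,.799*66),tool(-70.5,37))
s=status.sense();R=Ro.from_quat(s['tool_rot']).as_matrix()
w=snapshot('wrist');pickle.dump(w,open('d7.pkl','wb'));H=hsv(w)
P,u,v=cloud(w,np.ones(w['depth'].shape,bool));Q=(P-s['tcp_pos'])@R*1000
k=(abs(Q[:,0])<16)&(Q[:,2]<-10)&(Q[:,2]>-50)
for sg in(-1,1):
    a=Q[k&(np.sign(Q[:,1])==sg)];print('tip',sg,len(a),np.percentile(a[:,2],[90,97,99.5]).round(1),np.percentile(abs(a[:,1]),[1,5]).round(1))
for q,st,c in comps(((H[...,0]<14)|(H[...,0]>174))&(H[...,1]>80),20):
    P,_,_=cloud(w,q)
    if len(P)<10: continue
    J=(P-VEE)@JR*1000;m=np.median(J,0)
    if abs(m[0])<120 and -110<m[1]<330: print(st,np.percentile(J,[3,50,97],axis=0).round(1).tolist(),'tool',np.median((P-s['tcp_pos'])@R*1000,0).round(1))
E
```

```text
t 23.1 tcp [0.4547 0.2641 0.1129] jig [-125.2  280.9   52.9] gap 0.495 F [ 0.4 -0.6 -0.2] q [0.29 0.57 2.28 3.04 0.37 0.06]
turn [-0.015  0.01  -0.001] shift [-0.001 -0.003  0.004]
tip -1 882 [-27.8 -24.1 -21.5] [20.8 20.9]
tip 1 885 [-27.5 -24.2 -21.4] [21.5 21.6]
[168  90  36   7 202] [[-16.9, 192.0, -5.8], [-12.3, 193.7, 12.4], [2.1, 196.3, 18.7]] tool [ 87.9 -64.8 101.8]
[ 247  154   16   85 1185] [[-91.1, 243.7, -0.1], [-88.0, 278.9, 6.0], [-81.2, 317.5, 8.1]] tool [ 2.4 -0.4 60.6]
```

Emit:
move_arm(
  plan=[
    [[0,0,0,0,0,0.2,0.5],[0,0,0,0,0,0.4,0.5],[0,0,0,0,0,0.6,0.5],[0,0,0,0,0,0.8,0.5],[0,0,0,0,0,0.95,0.5],[0,0,0,0,0,1,0.5],[0,0,0,0,0,1,0.5],[0,0,0,0,0,1,0.5]],
  ],
)

```text
t: 24.15
tcp_pos: [0.5115, 0.2851, 0.0339]
tool_rot: [0.773, -0.546, 0.183, -0.266]
force: [0.0, 0.2, -0.5]
finger_gap: 0.501
```

Emit:
move_arm(
  plan=[
    [[0,0,0,0,0,0,0.6],[0,0,0,0,0,0,0.7],[0,0,0,0,0,0,0.8],[0,0,0,0,0,0,0.9],[0,0,0,0,0,0,0.95],[0,0,0,0,0,0,0.95],[0,0,0,0,0,0,0.95],[0,0,0,0,0,0,0.95]],
  ],
  force=30,
)

```text
t: 25.15
tcp_pos: [0.5126, 0.2854, 0.0344]
tool_rot: [0.773, -0.546, 0.184, -0.267]
force: [-1.2, -0.8, 6.1]
finger_gap: 0.149
```

```bash
python3 - <<'E'
from h import *
from station import status
s=status.sense(); go(s['tcp_pos']+[0,0,.018],Ro.from_quat(s['tool_rot']).as_matrix())
go(s['tcp_pos']+JR@[0,-.1,0],Ro.from_quat(s['tool_rot']).as_matrix())
E
```

```text
t 25.15 tcp [0.5126 0.2854 0.0344] jig [-63.5 281.7 -25.6] gap 0.149 F [-1.2 -0.8  6.1] q [0.3  0.79 2.16 3.07 0.46 0.04]
turn [0. 0. 0.] shift [-0.001 -0.11  -0.142]
t 25.15 tcp [0.5126 0.2854 0.0344] jig [-63.5 281.7 -25.6] gap 0.149 F [-1.2 -0.8  6.1] q [0.3  0.79 2.16 3.07 0.46 0.04]
turn [0. 0. 0.] shift [ 1.    -0.002 -0.007]
```

Emit:
move_arm(
  plan=[
    [[0,0,0,0,-0.03,-0.03,0.95],[0,0,0,0,-0.06,-0.07,0.95],[0,0,0,0,-0.09,-0.11,0.95],[0,0,0,0,-0.107,-0.138,0.95],[0,0,0,0,-0.107,-0.138,0.95],[0,0,0,0,-0.107,-0.138,0.95],[0,0,0,0,-0.107,-0.138,0.95],[0,0,0,0,-0.107,-0.138,0.95]],
  ],
)

```text
t: 26.15
tcp_pos: [0.5126, 0.2852, 0.0511]
tool_rot: [0.773, -0.546, 0.183, -0.266]
force: [4.6, 2.7, -4.1]
finger_gap: 0.149
```

```bash
python3 - <<'E'
from h import *
from station import status,snapshot
s=status.sense(); go(s['tcp_pos']+JR@[0,-.1,0],Ro.from_quat(s['tool_rot']).as_matrix())
R=Ro.from_quat(s['tool_rot']).as_matrix()
w=snapshot('wrist');d=snapshot('side');H=hsv(w);pickle.dump((w,d),open('d8.pkl','wb'))
for S in(w,d):
  H=hsv(S)
  for q,st,c in comps(((H[...,0]<14)|(H[...,0]>174))&(H[...,1]>80),20):
    P,_,_=cloud(S,q)
    if len(P)<10: continue
    J=(P-VEE)@JR*1000;m=np.median(J,0)
    if abs(m[0])<120 and -110<m[1]<330: print(st,np.percentile(J,[3,50,97],axis=0).round(1).tolist())
E
```

```text
t 26.15 tcp [0.5126 0.2852 0.0511] jig [-63.5 281.5  -8.9] gap 0.149 F [ 4.6  2.7 -4.1] q [0.3  0.74 2.15 3.06 0.41 0.04]
turn [0. 0. 0.] shift [ 1.    -0.002 -0.008]
[143  87  54  10 477] [[-17.2, 191.0, -6.7], [-13.0, 193.8, 11.6], [1.7, 196.2, 18.5]]
[ 242  193   28  132 3274] [[-91.5, 243.4, 15.3], [-88.3, 275.5, 22.4], [-80.8, 316.6, 24.6]]
[189 130  15  11  64] [[-125.8, 243.3, 10.8], [-87.1, 271.2, 22.9], [-68.4, 317.9, 62.4]]
[224 135   7   8  40] [[-16.5, 186.4, -13.2], [-2.0, 192.0, 4.5], [18.7, 198.2, 15.1]]
[268 156   8   9  48] [[-16.3, -39.9, -10.1], [-3.6, -35.9, 8.6], [13.8, -22.9, 18.4]]
```

Emit:
move_arm(
  plan=[
    [[0,0,0,0.08,0,0,0.95],[0,0,0,0.2,0,0,0.95],[0,0,0,0.35,0,0,0.95],[0,0,0,0.5,0,0,0.95],[0,0,0,0.65,0,0,0.95],[0,0,0,0.75,0,0,0.95],[0,0,0,0.8,0,0,0.95],[0,0,0,0.8,0,0,0.95]],
  ],
)

```text
t: 27.25
tcp_pos: [0.5396, 0.2092, 0.0505]
tool_rot: [0.773, -0.547, 0.183, -0.266]
force: [5.4, 1.3, -5.0]
finger_gap: 0.146
```

```bash
python3 - <<'E'
from h import *
from station import status,snapshot
s=status.sense(); go(jw(-63.5,281.5-139,-8.9),tool(-70.5,37))
w=snapshot('wrist');H=hsv(w);pickle.dump(w,open('d9.pkl','wb'))
for q,st,c in comps(((H[...,0]<14)|(H[...,0]>174))&(H[...,1]>80),20):
    P,_,_=cloud(w,q)
    if len(P)<10: continue
    J=(P-VEE)@JR*1000;m=np.median(J,0)
    if abs(m[0])<120 and -110<m[1]<330: print(st,np.percentile(J,[3,50,97],axis=0).round(1).tolist())
E
```

```text
t 27.25 tcp [0.5396 0.2092 0.0505] jig [-63.5 200.9  -9.5] gap 0.146 F [ 5.4  1.3 -5. ] q [0.09 0.74 2.18 2.77 0.46 0.14]
turn [-0.016  0.009 -0.004] shift [ 0.584 -0.006 -0.009]
[142  22  41  11 345] [[-10.8, 75.1, -9.5], [-1.2, 75.7, 2.0], [10.7, 76.0, 12.2]]
[142  87  54  10 495] [[-17.1, 110.3, -6.6], [-13.0, 113.1, 11.7], [2.7, 115.5, 18.5]]
[ 242  193   28  132 3258] [[-91.4, 162.7, 14.8], [-88.2, 194.7, 21.8], [-80.8, 235.5, 24.0]]
```

Emit:
move_arm(
  plan=[
    [[0,0,0,0.08,0,0,0.95],[0,0,0,0.18,0,0,0.95],[0,0,0,0.27,0,0,0.95],[0,0,0,0.35,0,0,0.95],[0,0,0,0.43,0,0,0.95],[0,0,0,0.5,0,0,0.95],[0,0,0,0.56,0,0,0.95],[0,0,0,0.58,0,0,0.95]],
  ],
)

```text
t: 28.3
tcp_pos: [0.5581, 0.1568, 0.0503]
tool_rot: [0.774, -0.544, 0.183, -0.267]
force: [4.0, 9.3, -4.6]
finger_gap: 0.155
```

```bash
cat > m.py <<'E'
from h import *
from station import status,snapshot
s=status.sense(); go(s['tcp_pos']-[0,0,.015],Ro.from_quat(s['tool_rot']).as_matrix())
for n in('wrist','side'):
  w=snapshot(n);H=hsv(w);pickle.dump(w,open(f'm_{n}.pkl','wb'))
  for nm,m in(('red/cu',((H[...,0]<14)|(H[...,0]>174))&(H[...,1]>80)),('blue',(H[...,0]>95)&(H[...,0]<125)&(H[...,1]>70))):
   for q,st,c in comps(m,20):
    P,_,_=cloud(w,q)
    if len(P)<10: continue
    J=(P-VEE)@JR*1000;m=np.median(J,0)
    if abs(m[0])<120 and -110<m[1]<330: print(n,nm,st,np.percentile(J,[3,50,97],axis=0).round(1).tolist())
E
python3 m.py
```

```text
t 28.3 tcp [0.5581 0.1568 0.0503] jig [-63.5 145.2  -9.7] gap 0.155 F [ 4.   9.3 -4.6] q [-0.06  0.75  2.18  2.56  0.47  0.21]
turn [0. 0. 0.] shift [0.001 0.092 0.119]
wrist red/cu [144 106  54  11 481] [[-17.0, 66.4, -6.5], [-12.6, 68.9, 11.9], [2.5, 71.5, 18.7]]
wrist red/cu [ 242  193   28  132 3226] [[-91.4, 107.2, 14.5], [-88.2, 138.9, 21.5], [-80.9, 180.1, 23.7]]
wrist blue [ 122    0   79   89 6288] [[-21.0, 11.4, -8.1], [-16.1, 31.3, 13.7], [4.2, 54.3, 22.4]]
wrist blue [ 126  133  106  139 5705] [[-21.5, 89.6, -26.6], [-7.5, 110.9, 24.4], [20.3, 171.7, 25.3]]
wrist blue [216 191  18  24 262] [[-21.6, 129.6, -34.2], [-20.7, 138.0, -22.2], [-19.9, 146.4, -16.3]]
side red/cu [215 144  14  10  66] [[-122.9, 108.5, -38.3], [-85.9, 136.2, 21.2], [-25.3, 184.7, 59.8]]
side red/cu [269 156   7   9  40] [[-15.7, -41.7, -8.0], [-5.2, -35.7, 8.8], [13.9, -30.8, 21.7]]
side blue [227 133  24  24 231] [[-24.0, 87.8, -27.0], [-5.6, 108.8, 23.0], [22.4, 171.5, 29.8]]
side blue [249 146  22  17 219] [[-22.5, -23.8, -3.3], [-12.4, 15.7, 15.9], [11.6, 57.8, 25.8]]
side blue [278 158  14  23 232] [[-30.2, -104.4, -42.3], [-6.2, -99.6, -0.9], [27.1, -86.4, 30.2]]
```

Emit:
move_arm(
  plan=[
    [[0,0,0,0.01,0,0,0.95],[0,0,0,0.015,0,0,0.95],[0,0,0,0.015,0,0,0.95],[0,0,0,0.015,0,0,0.7],[0,0,0,0.015,0,0,0.5],[0,0,0,0.015,0,0,0.5],[0,0,0,0.015,0,0,0.5],[0,0,0,0.015,0,0,0.5]],
  ],
)

```text
t: 29.4
tcp_pos: [0.5589, 0.1535, 0.05]
tool_rot: [0.773, -0.546, 0.183, -0.266]
force: [0.2, -0.6, 0.5]
finger_gap: 0.502
```

```bash
python3 m.py
```

```text
t 29.4 tcp [0.5589 0.1535 0.05  ] jig [-63.8 141.9 -10. ] gap 0.502 F [ 0.2 -0.6  0.5] q [-0.06  0.75  2.18  2.56  0.47  0.21]
turn [0. 0. 0.] shift [0.001 0.092 0.119]
wrist red/cu [144 112  53  11 469] [[-17.2, 66.4, -6.1], [-12.9, 69.0, 11.1], [1.9, 71.6, 18.6]]
wrist red/cu [ 246  203   26  127 2840] [[-91.1, 110.6, 11.5], [-88.1, 142.4, 18.1], [-80.9, 184.0, 20.1]]
wrist blue [ 120    0   81   96 6735] [[-21.0, 7.8, -8.1], [-16.0, 29.4, 13.8], [4.2, 54.2, 22.4]]
wrist blue [ 127  142  105  136 5864] [[-21.4, 93.1, -26.9], [-8.5, 115.8, 24.3], [20.5, 174.2, 25.2]]
wrist blue [219 200  15  22 178] [[-21.6, 134.4, -34.2], [-20.8, 142.3, -24.1], [-19.9, 150.7, -19.8]]
side red/cu [215 145  14  10  58] [[-126.2, 110.4, -36.2], [-86.7, 138.8, 17.1], [-22.3, 179.3, 56.7]]
side red/cu [268 156   8   9  40] [[-15.0, -40.2, -8.7], [-6.8, -37.3, 8.7], [15.0, -28.7, 21.8]]
side blue [226 133  24  24 247] [[-23.8, 92.1, -27.5], [-5.6, 114.8, 22.5], [22.4, 176.7, 28.9]]
side blue [249 146  22  17 219] [[-22.5, -25.3, -3.8], [-12.4, 15.3, 16.3], [11.2, 57.4, 25.7]]
side blue [278 158  14  23 232] [[-30.5, -104.0, -42.4], [-6.9, -99.6, -0.7], [27.1, -86.9, 29.2]]
```

Emit:
move_arm(
  plan=[
    [[0,0,0,0,0,0,0.5],[0,0,0,0,0,0,0.5],[0,0,0,0,0,0,0.5],[0,0,0,0,0,0,0.5],[0,0,0,0,0,0,0.5],[0,0,0,0,0,0,0.5],[0,0,0,0,0,0,0.5],[0,0,0,0,0,0,0.5]],
  ],
)

```text
t: 30.5
tcp_pos: [0.5589, 0.1537, 0.05]
tool_rot: [0.773, -0.546, 0.183, -0.266]
force: [-0.1, 0.7, 0.1]
finger_gap: 0.5
```

```bash
python3 m.py | grep -v blue; python3 - <<'E'
from h import *
a=pickle.load(open('m_wrist.pkl','rb'))['img'];b=pickle.load(open('m_side.pkl','rb'))['img'][110:200,190:310]
cv2.imwrite('pics/w7.png',np.hstack([cv2.resize(a,(480,360)),cv2.resize(b,(320,240),interpolation=2).repeat(1,0)[:240] if 0 else cv2.copyMakeBorder(cv2.resize(b,(320,240),interpolation=2),0,120,0,0,0)])[:,:,::-1])
E
```

```text
t 30.5 tcp [0.5589 0.1537 0.05  ] jig [-63.8 142.1 -10. ] gap 0.5 F [-0.1  0.7  0.1] q [-0.06  0.75  2.18  2.56  0.47  0.21]
turn [0. 0. 0.] shift [0.001 0.092 0.119]
wrist red/cu [144 112  53  11 490] [[-17.3, 66.0, -6.0], [-13.2, 69.1, 11.5], [1.5, 71.7, 18.9]]
wrist red/cu [ 246  203   27  127 2848] [[-91.1, 110.5, 11.4], [-88.1, 142.5, 18.1], [-81.0, 183.8, 20.1]]
side red/cu [215 145  14  10  58] [[-102.7, 109.9, -30.1], [-86.5, 140.1, 17.2], [-27.7, 176.7, 33.8]]
side red/cu [268 156   8  10  44] [[-16.7, -39.3, -10.7], [-5.0, -36.7, 9.1], [16.6, -28.9, 22.5]]
```

View pics/w7.png

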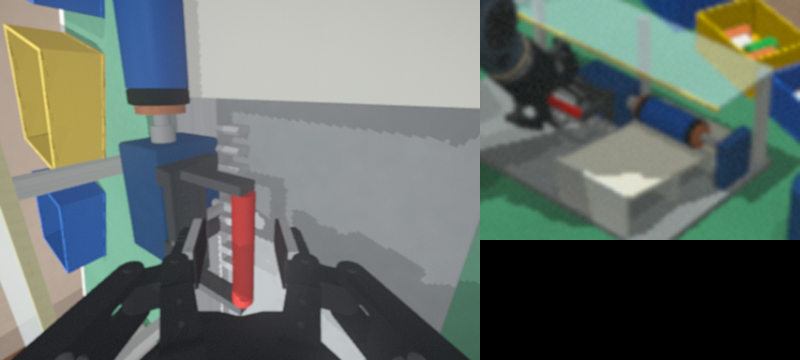

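Emit:
move_arm(
  plan=[
    [[0,0,0,0,0.025,0.032,0.5],[0,0,0,0,0.025,0.032,0.6],[0,0,0,0,0.025,0.032,0.75],[0,0,0,0,0.025,0.032,0.9],[0,0,0,0,0.025,0.032,0.95],[0,0,0,0,0.025,0.032,0.95],[0,0,0,0,0.02,0.026,0.95],[0,0,0,0,0.01,0.012,0.95]],
  ],
  force=30,
)

```text
t: 31.6
tcp_pos: [0.5592, 0.1544, 0.0482]
tool_rot: [0.774, -0.545, 0.183, -0.266]
force: [4.2, 6.6, -4.7]
finger_gap: 0.149
```

Emit:
move_arm(
  plan=[
    [[0,0,0,0,-0.012,-0.016,0.95],[0,0,0,0,-0.018,-0.022,0.95],[0,0,0,0.03,-0.018,-0.022,0.95],[0,0,0,0.06,-0.018,-0.022,0.95],[0,0,0,0.073,-0.018,-0.022,0.95],[0,0,0,0.073,-0.018,-0.022,0.95],[0,0,0,0.073,-0.018,-0.022,0.95],[0,0,0,0.073,-0.018,-0.022,0.95]],
  ],
)

```text
t: 32.6
tcp_pos: [0.5614, 0.1483, 0.0508]
tool_rot: [0.774, -0.545, 0.183, -0.266]
force: [3.1, 7.6, -3.4]
finger_gap: 0.151
```

```bash
python3 m.py | grep -v blue
```

```text
t 32.6 tcp [0.5614 0.1483 0.0508] jig [-63.3 136.1  -9.2] gap 0.151 F [ 3.1  7.6 -3.4] q [-0.08  0.74  2.17  2.53  0.46  0.22]
turn [0. 0. 0.] shift [0.001 0.092 0.119]
wrist red/cu [147 121  52  11 458] [[-17.2, 66.2, -6.5], [-13.1, 68.9, 12.0], [2.0, 71.8, 18.7]]
wrist red/cu [ 242  206   28  128 3112] [[-91.4, 104.8, 15.4], [-88.1, 136.0, 22.3], [-80.8, 177.9, 24.6]]
wrist red/cu [ 67 335  17  12  31] [[-79.3, 121.0, -149.4], [-78.0, 122.1, 99.3], [1139.4, 1176.3, 103.7]]
side red/cu [217 145  13   9  56] [[-118.4, 103.1, -36.8], [-87.5, 126.6, 24.3], [-24.6, 185.0, 46.8]]
side red/cu [268 156   8  10  42] [[-18.3, -41.0, -12.3], [-4.8, -36.5, 8.2], [12.6, -29.3, 19.6]]
```

Emit:
move_arm(
  plan=[
    [[0,0,0,0.014,0,0,0.95],[0,0,0,0.014,0.01,0.013,0.95],[0,0,0,0.014,0.025,0.032,0.95],[0,0,0,0.014,0.04,0.052,0.95],[0,0,0,0.014,0.055,0.071,0.95],[0,0,0,0.014,0.07,0.09,0.95],[0,0,0,0.014,0.08,0.103,0.95],[0,0,0,0.014,0.08,0.103,0.95]],
  ],
)

```text
t: 33.7
tcp_pos: [0.5616, 0.1475, 0.0379]
tool_rot: [0.774, -0.544, 0.183, -0.267]
force: [3.6, 9.7, -3.4]
finger_gap: 0.151
```

```bash
python3 m.py | grep -v blue
```

```text
t 33.7 tcp [0.5616 0.1475 0.0379] jig [-63.3 135.4 -22.1] gap 0.151 F [ 3.6  9.7 -3.4] q [-0.08  0.78  2.18  2.56  0.49  0.18]
turn [0. 0. 0.] shift [0.001 0.092 0.119]
wrist red/cu [129 123  56  12 513] [[-17.2, 66.2, -6.7], [-13.3, 69.1, 11.2], [1.3, 71.7, 18.7]]
wrist red/cu [ 242  206   28  128 3118] [[-91.4, 104.0, 2.3], [-88.1, 135.2, 9.4], [-80.8, 177.1, 11.7]]
side red/cu [217 148  13   9  58] [[-128.2, 101.4, 1.5], [-87.3, 124.7, 10.3], [-77.0, 159.6, 49.6]]
side red/cu [268 156   8   9  42] [[-18.1, -41.0, -9.9], [-5.7, -36.5, 10.2], [14.4, -31.0, 19.2]]
```

Bar is down to ~3.5 mm, so the pin is deep in a notch (compression ≈ 15 mm). Release and back out.

Emit:
move_arm(
  plan=[
    [[0,0,0,0,0,0,0.9],[0,0,0,0,0,0,0.7],[0,0,0,0,0,0,0.5],[0,0,0,0,0,0,0.5],[0,0,0,0,0,-0.1,0.5],[0,0,0,0,0,-0.4,0.5],[0,0,0,0,0,-0.7,0.5],[0,0,0,0,0,-0.9,0.5]],
  ],
)

```text
t: 34.8
tcp_pos: [0.5087, 0.1262, 0.1106]
tool_rot: [0.773, -0.546, 0.183, -0.266]
force: [0.3, -1.0, -0.1]
finger_gap: 0.499
```

```bash
python3 m.py; python3 - <<'E'
from h import *
a=pickle.load(open('m_wrist.pkl','rb'))['img'];b=pickle.load(open('m_side.pkl','rb'))['img'][110:200,190:310]
cv2.imwrite('pics/w8.png',np.hstack([cv2.resize(a,(480,360)),cv2.copyMakeBorder(cv2.resize(b,(320,240),interpolation=2),0,120,0,0,0)])[:,:,::-1])
E
```

```text
t 34.8 tcp [0.5087 0.1262 0.1106] jig [-120.3  132.9   50.6] gap 0.499 F [ 0.3 -1.  -0.1] q [-0.16  0.57  2.3   2.36  0.44  0.33]
turn [0. 0. 0.] shift [0.001 0.092 0.119]
wrist red/cu [171 117  35   7 226] [[-16.8, 66.1, -4.2], [-12.0, 69.1, 13.0], [3.0, 71.8, 19.3]]
wrist red/cu [ 249  167   17   85 1237] [[-91.0, 106.6, -0.5], [-87.7, 141.8, 6.0], [-80.1, 180.6, 8.1]]
wrist blue [ 153    0   56  106 4972] [[-20.8, -21.9, -6.9], [-15.0, 12.8, 15.0], [6.6, 53.2, 22.6]]
wrist blue [47 12 32 18 69] [[-43.8, 0.8, 104.8], [-27.1, 7.6, 105.6], [-8.9, 13.5, 106.0]]
wrist blue [ 157  134   74   98 3655] [[-21.4, 88.3, -23.8], [-10.6, 121.8, 24.3], [21.5, 173.0, 25.4]]
wrist blue [ 78 190  11  12  21] [[-5.4, 116.2, 105.3], [1.1, 119.3, 105.6], [9.8, 121.3, 106.2]]
wrist blue [ 91 212   4  40  72] [[-9.0, 130.7, 105.4], [-2.7, 145.6, 105.7], [5.0, 166.9, 106.1]]
wrist blue [ 93 253   4  13  22] [[6.3, 171.6, 105.2], [9.0, 178.3, 105.7], [11.9, 183.5, 106.0]]
side red/cu [213 147  17  10  71] [[-92.3, 105.4, -36.9], [-86.2, 152.1, 4.5], [-32.1, 197.2, 11.7]]
side red/cu [269 156   7   9  42] [[-15.2, -40.4, -9.3], [-5.0, -36.0, 7.6], [16.3, -30.4, 20.7]]
side blue [227 134  44  29 476] [[-23.3, -19.8, -20.7], [-10.6, 87.9, 19.1], [19.5, 167.7, 28.2]]
side blue [278 158  14  23 231] [[-30.2, -104.1, -42.5], [-8.4, -100.0, 0.1], [28.3, -87.4, 30.7]]
```

View pics/w8.png

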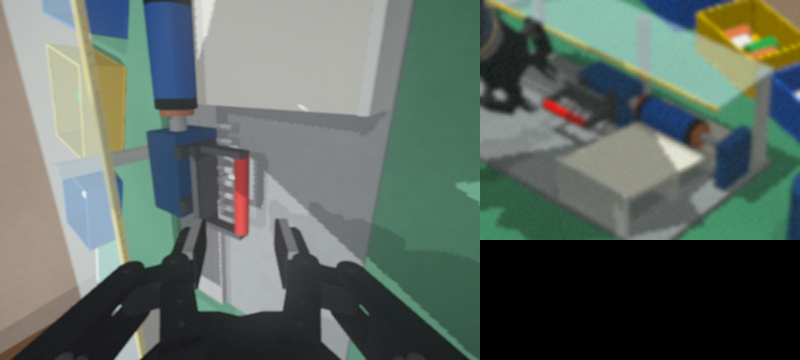

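```bash
python3 -c "
from station import manip
print(manip.sign_off())"
```

```text
the job is handed in; nothing more can be done
None
```

The blue pack is seated in the vee and held against the end stop. The carriage is latched with its contact pushed in about 12 mm. I handed the job in at about 35 s of the 54 s; sign-off reports no verdict.

**What I did**
- I picked the smaller of the two blue packs, the one in the saddle, and set it on the apron with the tool tilted 9° to match the slope. It rolled in parallel to the cradle and settled on its own.
- I then gripped the release bar and lifted it about 16 mm. I slid the carriage until its contact pushed the pack onto the stop, lowered the bar into a notch, let go and backed away.

**Last checks, from the camera depth**
- The bar top was at its starting latched height, about 8 mm above the vee axis in both readings.
- The carriage had travelled about 137 mm and the contact face about 125 mm, which gives the 12 mm of compression.
- The contact face is at y ≈ 66 mm. With the stop face at −33.4 mm and a 100 mm pack, the pack's end should be at 66.6 mm, so the pack sits against the stop.
- The stop read the same within measurement noise, and the robot showed no contact force. I did not re-measure the spare pack or the other bench items at the end.

**What went wrong or disagreed**
- The fingertips were about 42 mm further back along the tool than the interface text says. My first grasp closed above the pack; I measured the offset with the wrist camera and corrected for it.
- The first time I let the bar go, the pin stuck on a ridge. I re-gripped it, moved the carriage on about 6 mm, and lowered it into the notch.
- My first jig estimate, from the top camera, was about 4 mm off along y; I corrected it from the wrist view.

I viewed 12 pictures, two over the budget.

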